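Pass a ground blade blank through the demagnetiser with the push stick

TASK

Demagnetise the steel blank: switch the green tunnel machine on with the red lever on its top, take the orange push stick from its black mat, and with the stick (never touch the blank with the gripper or arm) slide the blank along the rails under the guard and completely out of the far side of the hood, leaving it lying flat between the rails. With the machine still on, lay the stick back on its mat, upright as it was, with all of its length on the mat, and let go of it; only then switch the machine fully off. Leave the tin of files, the grinding disc and the brush where they are.

Things in the scene. Friction and masses are not known exactly. Their poses are not given: they have to be found in the camera images.
- tunnel (a point): Green tunnel demagnetiser, fixed: middle of the tunnel, on the bed's top face, 20 mm above the table. y axis: feed direction; z up. The hood covers y -45 to +45 mm (yellow guard frames to +-51), x -76 to +76 mm, and rises 110 mm above the bed; the opening through it is 62 mm wide and 26 mm high.
- channel_in (a point): Open infeed end of the machine's channel, on the bed's top face, 210 mm before the tunnel's middle. The dark steel bed is 100 mm wide; two steel rails, 46 mm apart inside and 70 mm outside, stand 10 mm above it along its whole length, through the hood.
- channel_out (a point): Outfeed end of the channel, on the bed's top face, 230 mm past the tunnel's middle, at the inner face of a 10 mm high black end stop.
- switch (a joint): Red toggle lever on top of the hood: 0 = off, leaning towards the tunnel's -x (the robot's side); 1.0 rad = fully on, leaning to +x (away from the robot). It swings about an axis along the tunnel's y and stays where it is left. It may start a little above 0.
- switch_tip (a point): Centre of the 26 mm red ball at the lever's tip, 70 mm from the pivot, which lies 132 mm above tunnel. A sideways push of about 1 N moves it. Below it is a grey switch block 70 mm (x) by 50 mm (y), 25 mm high, on the hood's top.
- blank_center (a point): Centre of the bright steel blank, a flat bar 40 mm (x) by 90 mm (y, along the channel) by 10 mm thick, about 0.27 kg; it starts flat on the infeed bed between the rails.
- stick_grip (a point): Orange push stick, 0.16 kg: grasp centre in its upright handle, 45 mm above the underside. The handle is 24 mm wide (x), 60 mm long (y), its top 70 mm above the underside. Under it a flat blade 28 mm wide, 12 mm thick runs along y from 30 mm behind to 200 mm in front (+y) of this point. z up.
- stick_tip (a point): Middle of the flat front end of the push stick's blade, 6 mm above the stick's underside and 200 mm in front of the grip along the stick's +y.
- mat: Fixed black rubber mat, 110 mm (x) by 340 mm (y) by 4 mm thick, origin at the centre of its underside; the push stick starts lying on it, along the mat's y, and belongs there.
- tin: Bystander: tin with files, 77 mm across, 165 mm tall, origin at the centre of its base.
- disc: Bystander: flat terracotta grinding disc, 100 mm across, 12 mm thick, origin at the centre of its underside.
- brush: Bystander: hand brush lying on the table, 200 mm long along its own x, origin under its middle, handle towards -x.
Not all that is in view belongs to the job. There is more than one size of the part that bears blank_center; the job needs the larger. Of the things that look like the part that bears stick_grip, the smaller one is meant.

How it is judged:
By the outcome, as a careful person would: the job done as asked, in the order asked, and still so for the second after the job is handed in, with the robot touching nothing.
It also fails if it takes over 72 s, if anything falls off the work surface, if the arm or the gripper's body presses on something with over 40 N, if the wrist force passes 120 N, or if a joint passes its speed limit or range.

ROBOT

A 6-joint arm with a two-finger parallel gripper is mounted at the origin on the work surface. World frame = base frame: x ahead of the robot, y to its left, z up, the work surface at z = 0. Lengths are in m, angles in degrees, forces in N, time in s.
With the tool pointing down it reaches from about 0.375 to 0.9 m from the base axis. Payload 3.1 kg.
Tool frame: the origin (TCP) lies on the centre line of the jaws, within the pads' length; the fingertips stand 8 mm ahead of it and the grasp point (between the pads) lies 11 mm behind it; z points along the fingers, y is the direction in which the jaws open and shut (so a half turn about z gives the same grasp; the last joint's range is limited). The gripper opens to 87 mm and grips with 3 to 60 N. Pads are 19 mm wide; open, the fingers measure 117 mm over their backs; the gripper's body (75 mm by 190 mm) begins 51 mm behind the grasp point.
Start: joints at [-82.592, 30.224, 82.088, -0, 67.689, -10.227], TCP at [0.189, -0.596, 0.2] pointing down, gripper open.
Joint ranges: [-176.69, 176.69], [-43.24, 126.21], [12.49, 139.97], [-82, 262], [0, 151.66], [-163.58, 163.58]. Speed limits (degrees/s): [159.86, 159.86, 180, 180, 180, 180].

INTERFACE

Orientations are given as a 3x3 rotation matrix whose columns are the frame's x, y, z axes.
In Python, from rig import * gives the robot as it stands. The module is installed in compiled form; this text tells all that it offers.
- The arm moves only by the tool arm_command, never from a script. Its argument "commands" is a list of rows, each an object with "translation": the shift along the tool's x, y, z scaled (see below), a list of three; "dr": the turn, a rotation vector about the tool's x, y, z scaled (see below), a list of three; "jaw": the closure, from 0 (fully open) to 1 (shut). In form: [{"translation": [x, y, z], "dr": [ax, ay, az], "jaw": jaw}, ...]. A call has 1 to 12 rows; each row shifts and turns the commanded pose from where the row before left it, along the tool's axes as they then stand; what a row does not reach is not made up. The controller multiplies each number of a shift by 25 mm and each number of a turn by 6 degrees. A row lasts 1/12 s, in which the tool goes at most 41.7 mm and 7.16 degrees, less where a joint would pass 70% of its speed; a pose out of reach is approached as far as the arm can. A call with a number of a shift or a turn outside -1 to 1 is refused whole. A call with a gripper value outside its range is refused whole. The fingers move at their own pace and stop on an object; the grip force is fixed at half the most. Time passes only in rows, so rows that do not move let the fingers close. It gives the time, the measured TCP pose, the force and the opening at its end, in the units of the state.
- read_state(): the state, without advancing time (a new reading comes with each control period).
- capture(name): name is "scene" or "top" or "wrist"; returns (picture, depth): 400x640x3 uint8, red, green, blue; 400x640 float32, m along the optical axis (not along the pixel's ray), 0 where there is no reading.
- camera_model(name): a dict with "intrinsics" (3x3 intrinsics, pixels), "pose" (4x4, takes a point from camera to world coordinates); the wrist camera has in their place "mount" (4x4, takes a point from camera to tool coordinates, whose origin is the TCP and whose axes are the flange's). Camera axes: x right, y down, z forward; pixel columns grow to the right and rows downward; lengths in m; the calibration is good to about 2 mm. A picture is of the moment at which its call begins: read the wrist's pose just before it. camera_model takes no time and is no camera call.
- hand_in(): hands the job in, once; it reports no verdict.
The state is a dict: "time_s": time; "joint_positions": joint angles; "qvel": joint speeds; "tau": joint torques, N m; "position": TCP position; "tcp_rot": TCP orientation; "force": force on the tool from outside, world axes, zero at the start; "moment": the same for the moment, N m; "opening": opening from 0.0 (shut) to 1.0 (fully open).
Only numpy, scipy, OpenCV 4.12 (cv2) and the standard library are available. Lean on these libraries where they do the work, as an engineer would, in place of code of your own. Each camera call takes 0.05 s, during which the arm holds its last target.

## Working session

There is one attempt and no reset: what is moved stays moved. The work goes in short steps, Python scripts to look and compute and a tool call to move; the robot and the scene stay as the last step left them, time stands still between calls to the robot, and variables do not carry over. Pictures are saved under pics/ and viewed, and the job is handed in when it is done.

Besides the shell and the picture viewer there is one more tool, called after ">>>" in YAML: its name, and indented under it one key for each argument. arm_command: Moves the arm, as the interface text tells. Its arguments: {"type":"object","properties":{"commands":{"type":"array"}},"required":["commands"]}

```bash
mkdir -p pics; python3 - <<'E'
from rig import *
import cv2,numpy as np
s=read_state(); print({k:np.round(v,3).tolist() for k,v in s.items()})
for n in ["scene","top"]:
    p,d=capture(n); cv2.imwrite(f"pics/{n}0.png",p[:,:,::-1]); np.savez(f"{n}0.npz",p=p,d=d)
    m=camera_model(n); print(n,np.round(m["intrinsics"],1).tolist(),np.round(m["pose"],3).tolist())
print(camera_model("wrist"))
E
```

```text
{'time_s': 0.0, 'joint_positions': [-82.592, 30.279, 82.157, -0.0, 67.687, -10.227], 'qvel': [0.009, -0.101, 0.024, -0.018, 0.021, 0.038], 'tau': [0.001, -44.004, -17.659, 0.064, 0.058, -0.0], 'position': [0.189, -0.595, 0.199], 'tcp_rot': [[0.953, 0.303, -0.0], [0.303, -0.953, 0.002], [0.0, -0.002, -1.0]], 'force': [0.313, 0.214, -0.044], 'moment': [0.026, -0.054, -0.04], 'opening': 1.001}
scene [[397.7, 0.0, 315.4], [0.0, 397.7, 205.8], [0.0, 0.0, 1.0]] [[-0.843, 0.375, -0.385, 0.989], [0.538, 0.582, -0.609, 0.649], [-0.004, -0.721, -0.693, 0.92], [0.0, 0.0, 0.0, 1.0]]
top [[477.2, 0.0, 314.2], [0.0, 477.2, 190.5], [0.0, 0.0, 1.0]] [[0.007, -0.992, 0.124, 0.406], [-1.0, -0.004, 0.021, -0.054], [-0.02, -0.125, -0.992, 1.404], [0.0, 0.0, 0.0, 1.0]]
{'intrinsics': array([[334.47623889,   0.        , 321.46660434],
       [  0.        , 334.47623889, 198.64332562],
       [  0.        ,   0.        ,   1.        ]]), 'mount': array([[-1.80110392e-03, -9.62249219e-01, -2.72163917e-01,
         7.43972220e-02],
       [ 9.99998329e-01, -1.64761642e-03, -7.92475737e-04,
        -1.18235927e-03],
       [ 3.14137421e-04, -2.72164889e-01,  9.62250578e-01,
        -1.85069374e-01],
       [ 0.00000000e+00,  0.00000000e+00,  0.00000000e+00,
         1.00000000e+00]])}
```

View pics/scene0.png

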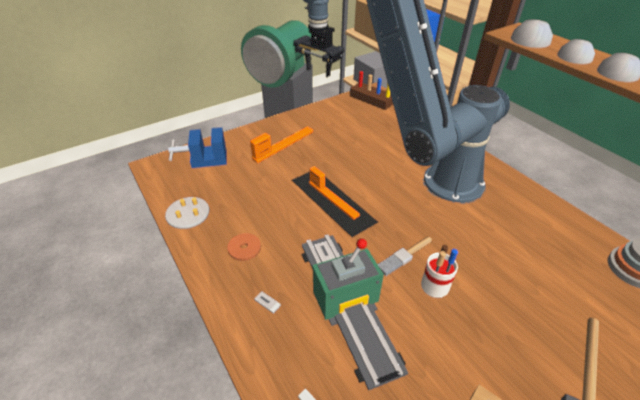

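View pics/top0.png

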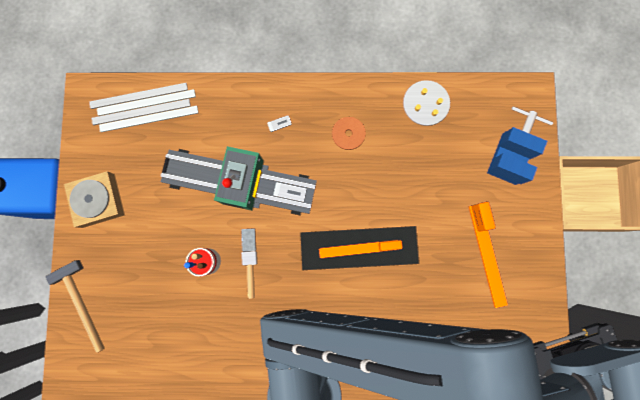

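Candidates: stick on the mat at top(360,248), which is the smaller one, versus the larger look-alike at top(488,255). Blank on the infeed bed at top(290,191), versus the small one on the table at top(279,123). By the description I choose the mat stick and the bed blank. Close crops next to check.

```bash
python3 - <<'E'
import cv2,numpy as np
p=np.load("top0.npz")["p"][:,:,::-1]
cv2.imwrite("pics/c1.png",cv2.resize(p[130:230,150:330],None,fx=4.4,fy=4.4,interpolation=cv2.INTER_CUBIC))
cv2.imwrite("pics/c2.png",cv2.resize(p[215:285,290:430],None,fx=5.5,fy=5.5,interpolation=cv2.INTER_CUBIC))
E
```

```text
(no output)
```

View pics/c1.png

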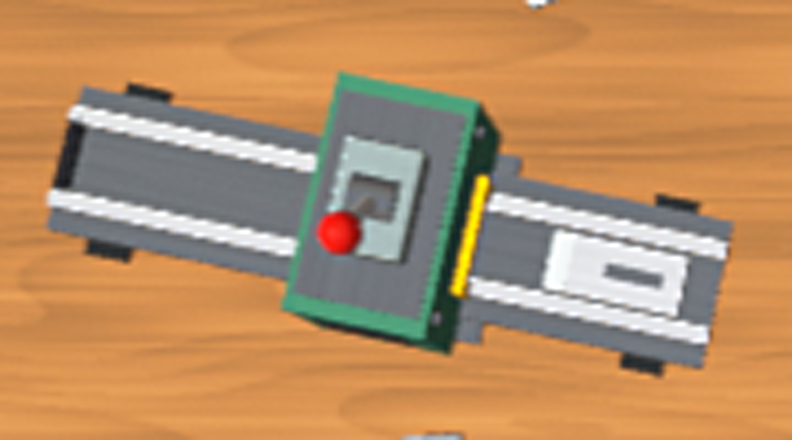

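View pics/c2.png

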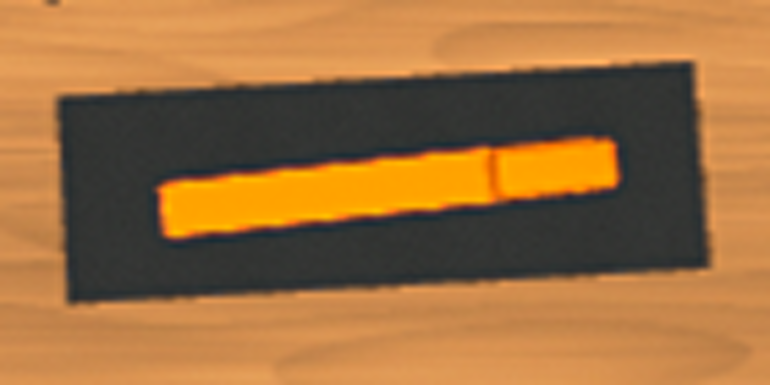

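```bash
cat > h.py <<'E'
import numpy as np
from rig import *
def ray(cam,u,v,z):
    m=camera_model(cam);K=np.array(m["intrinsics"]);T=np.array(m["pose"])
    d=T[:3,:3]@np.linalg.solve(K,[u,v,1.]);o=T[:3,3]
    return o+d*(z-o[2])/d[2]
def wray(T,u,v,z):
    K=np.array(camera_model("wrist")["intrinsics"])
    d=T[:3,:3]@np.linalg.solve(K,[u,v,1.]);o=T[:3,3]
    return o+d*(z-o[2])/d[2]
def wT(s):
    T=np.eye(4);T[:3,:3]=s["tcp_rot"];T[:3,3]=s["position"]
    return T@np.array(camera_model("wrist")["mount"])
def fit(mod,pts):
    mod=np.array(mod,float)[:,:2];pts=np.array(pts)[:,:2]
    a=mod-mod.mean(0);b=pts-pts.mean(0)
    th=np.arctan2((a[:,0]*b[:,1]-a[:,1]*b[:,0]).sum(),(a*b).sum())
    R=np.array([[np.cos(th),-np.sin(th)],[np.sin(th),np.cos(th)]])
    t=pts.mean(0)-R@mod.mean(0)
    return t,np.degrees(th),(pts-(mod@R.T+t))*1000
E
python3 - <<'E'
from h import *
f=lambda u,v:(150+(u+.5)/4.4-.5,130+(v+.5)/4.4-.5)
C=[(735,225,.02,50,-210),(705,368,.02,-50,-210),(340,72,.13,76,45),(480,103,.13,76,-45),(432,352,.13,-76,-45),(283,308,.13,-76,45),(730,247,.03,29,-210),(705,334,.03,-29,-210)]
pts=[ray("top",*f(u,v),z) for u,v,z,_,_ in C]
t,th,r=fit([(c[3]/1000,c[4]/1000) for c in C],pts);print("tunnel",t,th);print(r.round(1))
B=[(553,230),(688,255),(678,315),(545,288)]
q=np.array([ray("top",*f(*b),.03) for b in B]);print("blank",q.mean(0),q.round(3))
R=np.array([[np.cos(np.radians(th)),-np.sin(np.radians(th))],[np.sin(np.radians(th)),np.cos(np.radians(th))]])
print("in tunnel frame",((q[:,:2]-t)@R*1000).round(1))
print("ball at z~.21",(ray("top",*f(340,233),.2)[:2]-t)@R*1000)
g=lambda u,v:(290+(u+.5)/5.5-.5,215+(v+.5)/5.5-.5)
M=[(58,98,55,170),(693,62,55,-170),(710,266,-55,-170),(68,302,-55,170)]
pts=[ray("top",*g(u,v),.004) for u,v,_,_ in M]
tm,thm,r=fit([(c[2]/1000,c[3]/1000) for c in M],pts);print("mat",tm,thm);print(r.round(1))
S=[(158,184,.016,14,200),(164,240,.016,-14,200),(493,149,.074,12,30),(612,138,.074,12,-30),(618,188,.074,-12,-30),(500,200,.074,-12,30)]
pts=[ray("top",*g(u,v),z) for u,v,z,_,_ in S]
ts,ths,r=fit([(c[3]/1000,c[4]/1000) for c in S],pts);print("stick",ts,ths);print(r.round(1))
d=np.load("top0.npz")["d"]
for uv in [(165,212),(555,165),(385,90),(640,270),(340,233)]:
    pass
E
```

```text
tunnel [0.60229276 0.18383521] -11.316880895270202
[[-2.1  0.2]
 [ 0.4 -0.1]
 [ 1.4 -0.4]
 [-0.3  0.2]
 [-6.1 -3.5]
 [ 2.9  0.5]
 [ 2.3 -0.8]
 [ 1.4  3.9]]
blank [0.57493506 0.04665477 0.03      ] [[ 0.603  0.089  0.03 ]
 [ 0.586 -0.001  0.03 ]
 [ 0.547  0.005  0.03 ]
 [ 0.564  0.093  0.03 ]]
in tunnel frame [[  19.1  -93.1]
 [  20.7 -184.2]
 [ -19.6 -186. ]
 [ -19.8  -96.2]]
ball at z~.21 [-27.89017095   6.0046029 ]
mat [ 0.41433453 -0.15575985] 3.585052513260039
[[-1.3 -1.3]
 [-1.4  1. ]
 [ 1.3  1.1]
 [ 1.4 -0.8]]
stick [ 0.42081359 -0.23792831] 6.6196341731042265
[[ 0.5  0.1]
 [-0.8 -0. ]
 [ 1.2  0.1]
 [ 0.2  0. ]
 [-0.9  0.2]
 [-0.3 -0.4]]
```

The crops show the bed blank (c1 545–688, 230–315), the lever ball at c1(340,233) leaning to the robot, and the stick on the mat with its handle at the right (c2 490–618). Model residuals of about 2 mm confirm the sizes and therefore the choice. Now I rotate the tool to the tunnel's yaw and lift.

>>> arm_command:
  commands:
    - {"translation": [0, 0, -0.3], "dr": [0, 0, -1], "jaw": 1}
    - {"translation": [0, 0, -0.3], "dr": [0, 0, -1], "jaw": 1}
    - {"translation": [0, 0, -0.3], "dr": [0, 0, -1], "jaw": 1}
    - {"translation": [0, 0, -0.3], "dr": [0, 0, -1], "jaw": 1}
    - {"translation": [0, 0, -0.3], "dr": [0, 0, -1], "jaw": 1}
    - {"translation": [0, 0, -0.3], "dr": [0, 0, -1], "jaw": 1}
    - {"translation": [0, 0, -0.3], "dr": [0, 0, -1], "jaw": 1}
    - {"translation": [0, 0, -0.3], "dr": [0, 0, -1], "jaw": 1}
    - {"translation": [0, 0, 0], "dr": [0, 0, -1], "jaw": 1}
    - {"translation": [0, 0, 0], "dr": [0, 0, -1], "jaw": 1}
    - {"translation": [0, 0, 0], "dr": [0, 0, -0.2], "jaw": 1}

```text
time_s: 1.02
position: [0.1893, -0.5953, 0.26]
tcp_rot: [[0.191, 0.982, -0.0], [0.982, -0.191, 0.001], [0.001, -0.0, -1.0]]
force: [-0.2, -1.0, 0.6]
opening: 0.249
```

>>> arm_command:
  commands:
    - {"translation": [1, 0.21, 0], "dr": [0, 0, 0], "jaw": 1}
    - {"translation": [1, 0.21, 0], "dr": [0, 0, 0], "jaw": 1}
    - {"translation": [1, 0.21, 0], "dr": [0, 0, 0], "jaw": 1}
    - {"translation": [1, 0.21, 0], "dr": [0, 0, 0], "jaw": 1}
    - {"translation": [1, 0.21, 0], "dr": [0, 0, 0], "jaw": 1}
    - {"translation": [1, 0.21, 0], "dr": [0, 0, 0], "jaw": 1}
    - {"translation": [1, 0.21, 0], "dr": [0, 0, 0], "jaw": 1}
    - {"translation": [1, 0.21, 0], "dr": [0, 0, 0], "jaw": 1}
    - {"translation": [1, 0.21, 0], "dr": [0, 0, 0], "jaw": 1}
    - {"translation": [1, 0.21, 0], "dr": [0, 0, 0], "jaw": 1}
    - {"translation": [1, 0.21, 0], "dr": [0, 0, 0], "jaw": 1}
    - {"translation": [1, 0.21, 0], "dr": [0, 0, 0], "jaw": 1}

```text
time_s: 2.02
position: [0.3094, -0.312, 0.2601]
tcp_rot: [[0.196, 0.981, -0.0], [0.981, -0.196, 0.001], [0.001, -0.0, -1.0]]
force: [-0.5, 0.0, -0.4]
opening: 0.002
```

>>> arm_command:
  commands:
    - {"translation": [1, 0.21, 0], "dr": [0, 0, 0], "jaw": 1}
    - {"translation": [1, 0.21, 0], "dr": [0, 0, 0], "jaw": 1}
    - {"translation": [1, 0.21, 0], "dr": [0, 0, 0], "jaw": 1}
    - {"translation": [1, 0.21, 0], "dr": [0, 0, 0], "jaw": 1}
    - {"translation": [1, 0.21, 0], "dr": [0, 0, 0], "jaw": 1}
    - {"translation": [1, 0.21, 0], "dr": [0, 0, 0], "jaw": 1}
    - {"translation": [1, 0.21, 0], "dr": [0, 0, 0], "jaw": 1}
    - {"translation": [1, 0.21, 0], "dr": [0, 0, 0], "jaw": 1}

```text
time_s: 2.68
position: [0.3893, -0.124, 0.2602]
tcp_rot: [[0.196, 0.981, -0.0], [0.981, -0.196, 0.0], [0.0, -0.0, -1.0]]
force: [-0.2, 0.1, -0.3]
opening: 0.002
```

```bash
python3 - <<'E'
from h import *
import cv2
s=read_state();T=wT(s);p,d=capture("wrist");np.savez("w1.npz",p=p,d=d,T=T)
print(s["time_s"],s["position"],s["opening"],np.array(s["tcp_rot"])[:,0]); cv2.imwrite("pics/w1.png",p[:,:,::-1])
E
```

```text
2.6833 [ 0.38927894 -0.12404106  0.26021102] 0.0016890216485013208 [1.95894411e-01 9.80624976e-01 1.89501595e-04]
```

View pics/w1.png

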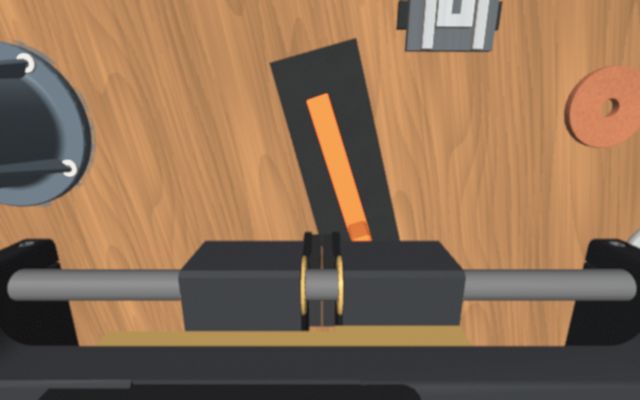

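```bash
python3 - <<'E'
from h import *
T=np.load("w1.npz")["T"]
t=np.array([.6023,.1838]);a=np.radians(-11.3);R=np.array([[np.cos(a),-np.sin(a)],[np.sin(a),np.cos(a)]])
for u,v in [(406,49),(493,51)]: print("bed corner",((wray(T,u,v,.02)[:2]-t)@R*1000).round(1))
for u,v in [(307,99),(328,94)]:
  x=wray(T,u,v,.016)[:2]; b=np.radians(6.6);Rs=np.array([[np.cos(b),-np.sin(b)],[np.sin(b),np.cos(b)]])
  print("tip",x,((x-[.4208,-.2379])@Rs*1000).round(1))
for u,v in [(271,63),(356,39)]: print("mat",wray(T,u,v,.004))
b=np.radians(3.585);Rs=np.array([[np.cos(b),-np.sin(b)],[np.sin(b),np.cos(b)]])
print(np.array([.4143,-.1558])+Rs@[-.055,.17],np.array([.4143,-.1558])+Rs@[.055,.17])
E
```

```text
bed corner [ -50.1 -206. ]
bed corner [  52.2 -208.4]
tip [ 0.38705622 -0.04035382] [-10.8 200.1]
tip [ 0.41351083 -0.03969737] [ 15.5 197.7]
mat [0.35206794 0.01017439 0.004     ]
mat [0.45916133 0.01615337 0.004     ]
[0.34877766 0.01042822] [0.4585624  0.01730644]
```

>>> arm_command:
  commands:
    - {"translation": [1, 0.22, 0], "dr": [0, 0, 0], "jaw": 1}
    - {"translation": [1, 0.22, 0], "dr": [0, 0, 0], "jaw": 1}
    - {"translation": [1, 0.22, 0], "dr": [0, 0, 0], "jaw": 1}
    - {"translation": [1, 0.22, 0], "dr": [0, 0, 0], "jaw": 1}
    - {"translation": [1, 0.22, 0], "dr": [0, 0, 0], "jaw": 1}
    - {"translation": [1, 0.22, 0], "dr": [0, 0, 0], "jaw": 1}
    - {"translation": [1, 0.22, 0], "dr": [0, 0, 0], "jaw": 1}

```text
time_s: 3.32
position: [0.4609, 0.04, 0.2601]
tcp_rot: [[0.195, 0.981, -0.001], [0.981, -0.195, 0.0], [-0.0, -0.001, -1.0]]
force: [0.4, 0.0, 0.3]
opening: 0.003
```

```bash
python3 - <<'E'
from h import *
import cv2
s=read_state();T=wT(s);p,d=capture("wrist");np.savez("w2.npz",p=p,d=d,T=T)
print(s["time_s"],s["position"]); cv2.imwrite("pics/w2.png",p[:,:,::-1])
E
```

```text
3.3167 [0.46092089 0.03999803 0.26008987]
```

View pics/w2.png

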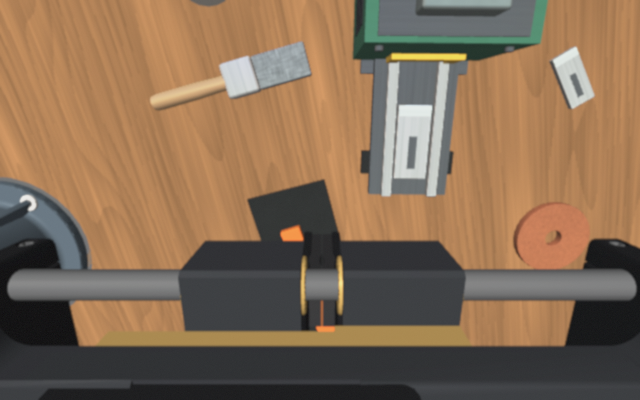

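```bash
python3 - <<'E'
from h import *
import cv2
z=np.load("w2.npz");T=z["T"];p=z["p"]
cv2.imwrite("pics/w2c.png",cv2.resize(p[0:210,340:560,::-1],None,fx=2.8,fy=2.8,interpolation=cv2.INTER_CUBIC))
t=np.array([.6023,.1838]);a=np.radians(-11.3);R=np.array([[np.cos(a),-np.sin(a)],[np.sin(a),np.cos(a)]])
for n,u,v,h in [("bed",369,194,.02),("bed",443,194,.02),("bl",398,104,.03),("bl",432,104,.03),("bl",427,179,.03),("bl",394,177,.03),("hood",356,58,.13)]: print(n,((wray(T,u,v,h)[:2]-t)@R*1000).round(1))
E
```

```text
bed [ -49.  -207.1]
bed [  48.4 -207.2]
bl [-20.  -93.2]
bl [ 20.6 -93.3]
bl [  22.4 -184.8]
bl [ -19.6 -182.2]
hood [-81.  -54.4]
```

View pics/w2c.png

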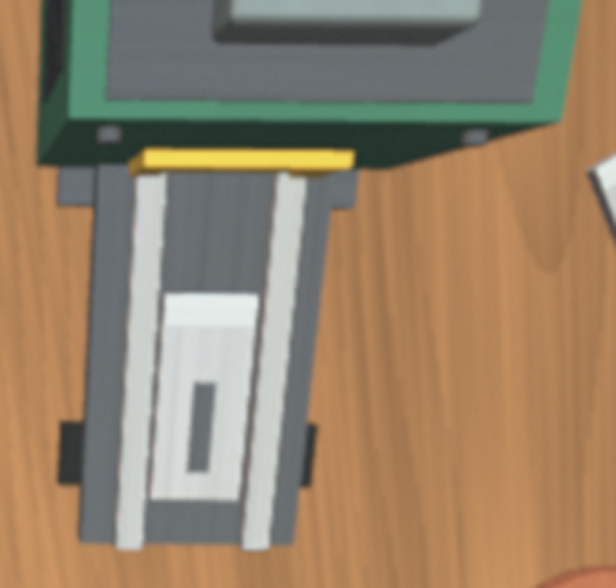

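>>> arm_command:
  commands:
    - {"translation": [1, 0.2, 0], "dr": [0, 0, 0], "jaw": 1}
    - {"translation": [1, 0.2, 0], "dr": [0, 0, 0], "jaw": 1}
    - {"translation": [1, 0.2, 0], "dr": [0, 0, 0], "jaw": 1}

```text
time_s: 3.62
position: [0.4901, 0.1102, 0.2601]
tcp_rot: [[0.196, 0.981, -0.001], [0.981, -0.196, -0.0], [-0.0, -0.001, -1.0]]
force: [-0.4, -1.1, -0.5]
opening: 0.005
```

```bash
python3 - <<'E'
from h import *
import cv2
s=read_state();T=wT(s);p,d=capture("wrist");np.savez("w3.npz",p=p,d=d,T=T)
print(s["time_s"],s["position"]); cv2.imwrite("pics/w3.png",p[:,:,::-1])
E
```

```text
3.6167 [0.49009367 0.1101987  0.26005031]
```

View pics/w3.png

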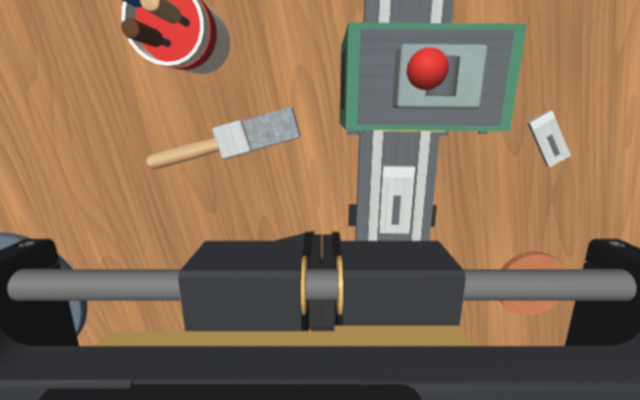

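```bash
python3 - <<'E'
from h import *
z=np.load("w3.npz");T=z["T"]
t=np.array([.6023,.1838]);a=np.radians(-11.3);R=np.array([[np.cos(a),-np.sin(a)],[np.sin(a),np.cos(a)]])
for h in (.2,.21,.22): print(h,((wray(T,427,68,h)[:2]-t)@R*1000).round(1),((ray("top",226.9,182.6,h)[:2]-t)@R*1000).round(1))
for u,v in [(346,25),(360,25),(525,26),(511,132),(350,130)]: print("hood",((wray(T,u,v,.13)[:2]-t)@R*1000).round(1))
E
```

```text
0.2 [-24.   5.] [-28.   6.]
0.21 [-26.9   4.1] [-29.    3.7]
0.22 [-29.9   3.1] [-29.9   1.4]
hood [-75.4  46.3]
hood [-63.4  46.2]
hood [77.5 45.2]
hood [ 79.1 -43.8]
hood [-70.1 -41.8]
```

>>> arm_command:
  commands:
    - {"translation": [0.98, 0, 0], "dr": [0, 0, 0], "jaw": 1}
    - {"translation": [0.98, 0, 0], "dr": [0, 0, 0], "jaw": 1}
    - {"translation": [0.98, 0, 0], "dr": [0, 0, 0], "jaw": 1}
    - {"translation": [0.98, 0, 0.3], "dr": [0, 0, 0], "jaw": 1}
    - {"translation": [0, 0, 0.7], "dr": [0, 0, 0], "jaw": 1}
    - {"translation": [0, 0, 0.7], "dr": [0, 0, 0], "jaw": 1}
    - {"translation": [0, 0.3, 0.6], "dr": [0, 0, 0], "jaw": 1}
    - {"translation": [0, 0.7, 0], "dr": [0, 0, 0], "jaw": 1}

```text
time_s: 4.33
position: [0.5288, 0.2005, 0.1991]
tcp_rot: [[0.193, 0.981, -0.01], [0.981, -0.193, -0.002], [-0.004, -0.01, -1.0]]
force: [-0.9, -0.1, -0.0]
opening: 0.006
```

```bash
python3 - <<'E'
from h import *
import cv2
s=read_state();print(s["position"],s["force"]);p,d=capture("scene");cv2.imwrite("pics/s1.png",cv2.resize(p[180:320,270:480,::-1],None,fx=3.6,fy=3.6))
E
```

```text
[0.52877541 0.20048682 0.19910641] [-0.91355299 -0.05553077 -0.03275667]
```

View pics/s1.png

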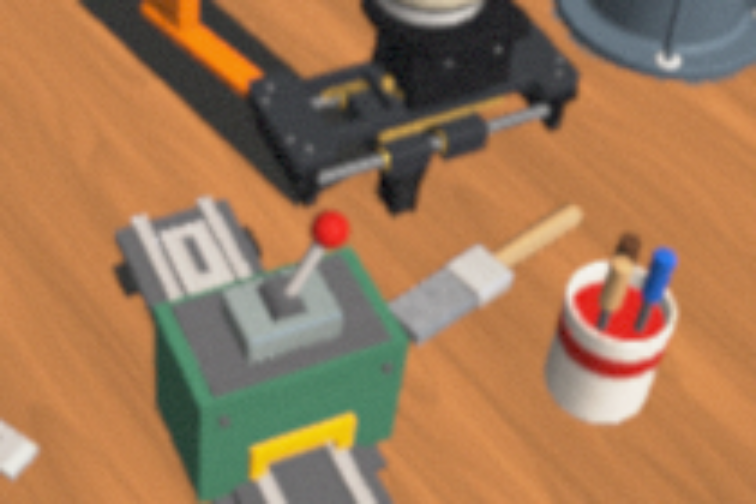

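>>> arm_command:
  commands:
    - {"translation": [0, 0.4, 0], "dr": [0, 0, 0], "jaw": 1}
    - {"translation": [0, 0.4, 0], "dr": [0, 0, 0], "jaw": 1}
    - {"translation": [0, 0.4, 0], "dr": [0, 0, 0], "jaw": 1}
    - {"translation": [0, 0.4, 0], "dr": [0, 0, 0], "jaw": 1}
    - {"translation": [0, 0.4, 0], "dr": [0, 0, 0], "jaw": 1}
    - {"translation": [0, 0.4, 0], "dr": [0, 0, 0], "jaw": 1}
    - {"translation": [0, 0.4, 0], "dr": [0, 0, 0], "jaw": 1}

```text
time_s: 4.97
position: [0.6078, 0.186, 0.2106]
tcp_rot: [[0.193, 0.981, 0.015], [0.981, -0.193, -0.002], [0.001, 0.015, -1.0]]
force: [-0.9, -4.7, 19.1]
opening: 0.004
```

>>> arm_command:
  commands:
    - {"translation": [0, 0.2, 0], "dr": [0, 0, 0], "jaw": 1}
    - {"translation": [0, 0, 0], "dr": [0, 0, 0], "jaw": 1}

```text
time_s: 5.13
position: [0.6151, 0.1844, 0.2097]
tcp_rot: [[0.195, 0.981, 0.018], [0.981, -0.195, -0.002], [0.002, 0.018, -1.0]]
force: [2.5, -4.3, 16.0]
opening: 0.009
```

```bash
python3 - <<'E'
from h import *
import cv2
s=read_state();print(s["position"],s["force"]);p,d=capture("scene");cv2.imwrite("pics/s2.png",cv2.resize(p[180:320,270:480,::-1],None,fx=3.6,fy=3.6))
E
```

```text
[0.61508916 0.18442861 0.20968629] [ 2.53211385 -4.28622184 16.00605631]
```

View pics/s2.png

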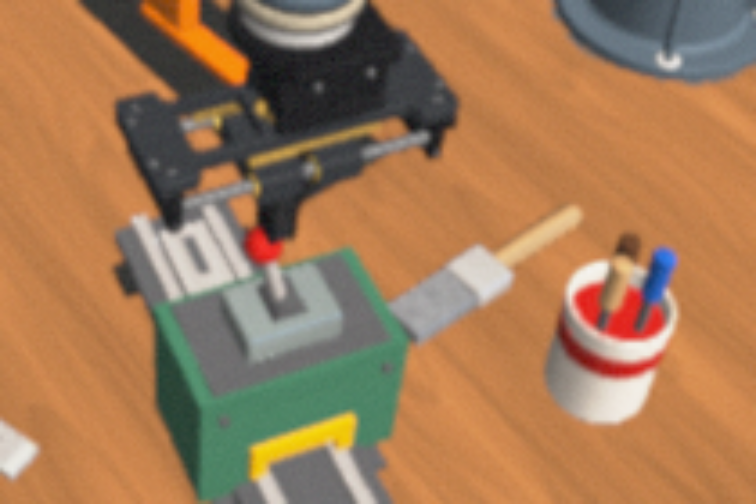

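```bash
python3 - <<'E'
from h import *
import cv2
s=read_state();p,d=capture("scene");cv2.imwrite("pics/s3.png",cv2.resize(p[225:275,310:380,::-1],None,fx=10,fy=10,interpolation=cv2.INTER_CUBIC))
p,d=capture("wrist");cv2.imwrite("pics/w4.png",p[:,:,::-1])
p,d=capture("top");cv2.imwrite("pics/t4.png",p[120:270,150:350,::-1].repeat(3,0).repeat(3,1))
s=read_state();print(s["position"],s["force"])
E
```

```text
[0.61473962 0.1844865  0.20976854] [ 1.82131771 -4.84169139 15.80370558]
```

View pics/s3.png

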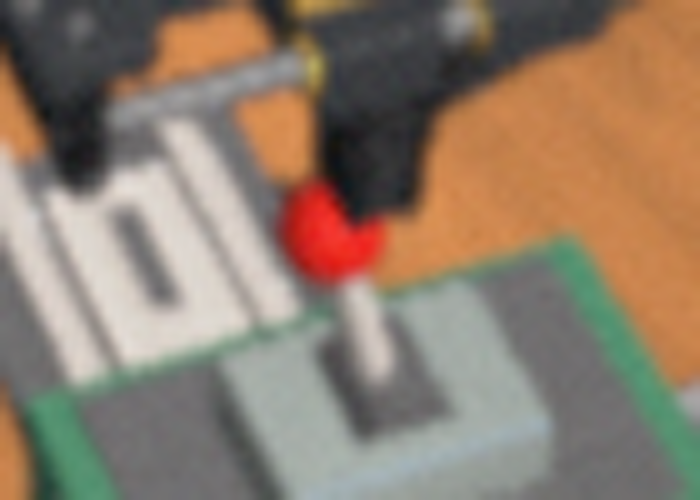

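View pics/w4.png

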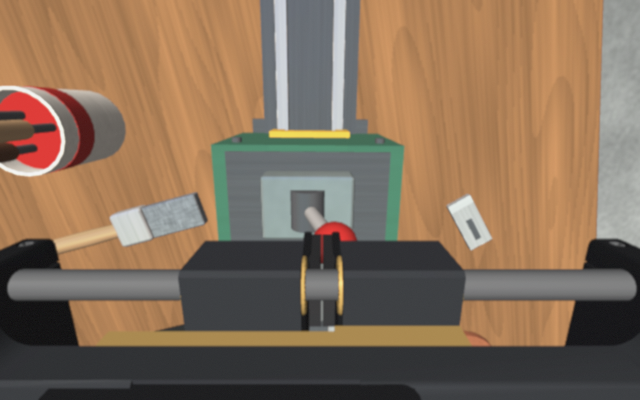

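View pics/t4.png

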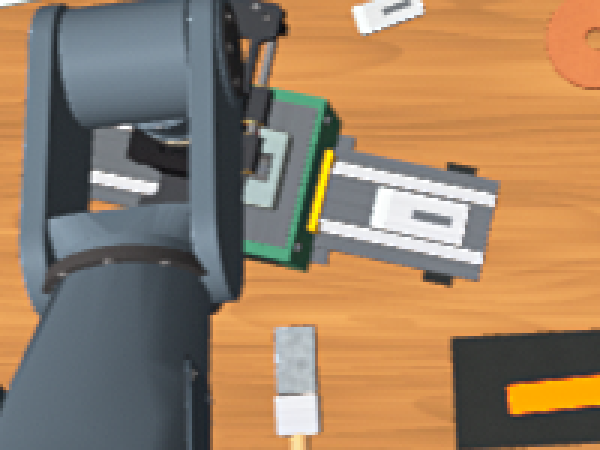

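>>> arm_command:
  commands:
    - {"translation": [0, -0.3, -0.3], "dr": [0, 0, 0], "jaw": 1}
    - {"translation": [0, -0.5, -0.6], "dr": [0, 0, 0], "jaw": 1}
    - {"translation": [-0.5, -0.8, -0.6], "dr": [0, 0, 0], "jaw": 1}
    - {"translation": [-1, -0.5, 0], "dr": [0, 0, 0], "jaw": 1}
    - {"translation": [-1, 0, 0], "dr": [0, 0, 0], "jaw": 1}
    - {"translation": [-1, 0, 0], "dr": [0, 0, 0], "jaw": 1}

```text
time_s: 5.83
position: [0.5378, 0.1104, 0.2413]
tcp_rot: [[0.192, 0.981, 0.001], [0.981, -0.192, 0.0], [0.0, 0.001, -1.0]]
force: [0.2, -1.2, 0.5]
opening: 0.005
```

```bash
python3 - <<'E'
from h import *
import cv2
s=read_state();T=wT(s);p,d=capture("wrist");np.savez("w5.npz",p=p,d=d,T=T);cv2.imwrite("pics/w5.png",p[:,:,::-1]);print(s["position"],s["force"],s["tcp_rot"])
p,d=capture("scene");cv2.imwrite("pics/s5.png",cv2.resize(p[200:320,270:400,::-1],None,fx=5,fy=5,interpolation=cv2.INTER_CUBIC))
E
```

```text
[0.5377677  0.11035816 0.24129855] [ 0.18310739 -1.17095724  0.49832449] [[ 1.92233944e-01  9.81348761e-01  8.48276560e-04]
 [ 9.81349066e-01 -1.92234168e-01  1.89905666e-04]
 [ 3.49431428e-04  7.95949095e-04 -9.99999622e-01]]
```

View pics/w5.png

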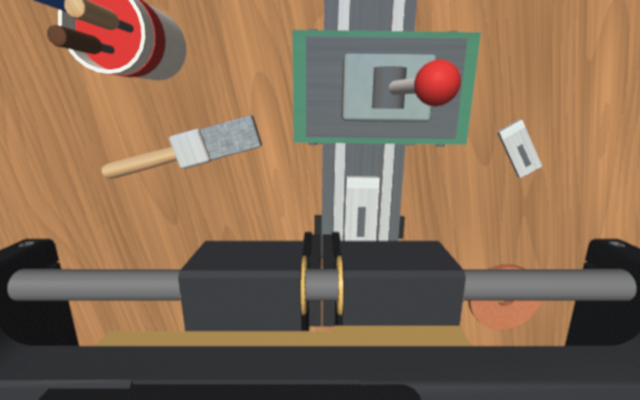

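View pics/s5.png

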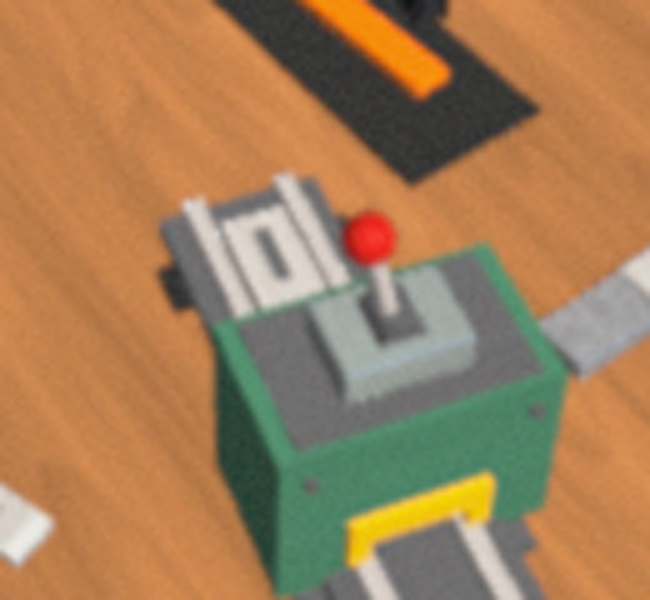

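```bash
python3 - <<'E'
from h import *
z=np.load("w5.npz");T=z["T"];p=z["p"].astype(int)
m=(p[:,:,0]>120)&(p[:,:,1]<60)&(p[:,:,2]<60);m[:40,:200]=0;m[:,:400]=0
v,u=np.nonzero(m);print(u.mean(),v.mean(),(u.max()+u.min())/2,(v.max()+v.min())/2)
t=np.array([.6023,.1838]);a=np.radians(-11.3);R=np.array([[np.cos(a),-np.sin(a)],[np.sin(a),np.cos(a)]])
for h in (.205,.213,.22): print(h,((wray(T,437.5,82,h)[:2]-t)@R*1000).round(1))
for u,v in [(293,31),(480,34),(465,144),(297,142)]: print("hood",((wray(T,u,v,.13)[:2]-t)@R*1000).round(1))
# block top z .155 
for u,v in [(345,54),(437,55),(429,121),(344,119)]: print("block",((wray(T,u,v,.155)[:2]-t)@R*1000).round(1))
z=np.load("w3.npz");T=z["T"]
for u,v in [(398,45),(487,44),(480,107),(397,106)]: print("block w3",((wray(T,u,v,.155)[:2]-t)@R*1000).round(1))
E
```

```text
436.85098952270084 85.06286379511059 437.0 80.0
0.205 [22.8  4.3]
0.213 [20.1  3.9]
0.22 [17.8  3.4]
hood [-72.9  47.6]
hood [78.3 45.7]
hood [ 76.7 -42.7]
hood [-71.2 -41.2]
block [-32.2  27.2]
block [37.  26.6]
block [ 35.3 -21.8]
block [-32.  -20.4]
block w3 [-35.3  26.6]
block w3 [35.6 27.2]
block w3 [ 36.2 -21.2]
block w3 [-33.3 -20.3]
```

```bash
python3 - <<'E'
from h import *
z=np.load("w5.npz");T=z["T"];d=z["d"]
K=camera_model("wrist")["intrinsics"]
def P(u,v):
    return (T@np.r_[np.linalg.solve(K,[u,v,1])*d[v,u],1])[:3]
for n,u,v in [("ball",437,80),("ballhi",437,85),("block",360,60),("hood",320,120),("table",250,180),("bed",365,165),("blank",362,185),("finger",310,260),("finger",310,240),("finger",335,315)]: print(n,P(u,v).round(4),d[v,u])
# to tool
Mt=np.array(camera_model("wrist")["mount"])
for u,v in [(322,240),(308,240),(335,240),(308,320),(322,300),(322,328)]: print((Mt@np.r_[np.linalg.solve(K,[u,v,1])*d[v,u],1])[:3].round(4))
E
```

```text
ball [0.6155 0.1848 0.2345] 0.18130444
ballhi [0.6153 0.1822 0.2342] 0.18233126
block [0.5863 0.2104 0.1557] 0.25186542
hood [0.5479 0.172  0.133 ] 0.28586066
table [0.4425 0.1097 0.0022] 0.43386716
bed [0.5902 0.1038 0.0207] 0.40991896
blank [0.5817 0.0825 0.0316] 0.4056105
finger [0.5342 0.1224 0.2955] 0.14346392
finger [0.5338 0.1236 0.2759] 0.1619805
finger [0.5418 0.1096 0.3185] 0.12433007
[ 0.0108 -0.0006 -0.0314]
[ 0.0121 -0.0074 -0.0345]
[ 0.0122  0.0057 -0.0348]
[-0.0011 -0.0058 -0.0786]
[-0.198  -0.0004  0.2419]
[-0.2439 -0.0005  0.2399]
```

>>> arm_command:
  commands:
    - {"translation": [0.9, 0, 0], "dr": [0, 0, 0], "jaw": 1}
    - {"translation": [0.9, 0, 0.3], "dr": [0, 0, 0], "jaw": 1}
    - {"translation": [0.9, 0, 0.6], "dr": [0, 0, 0], "jaw": 1}
    - {"translation": [0.8, 0, 0.6], "dr": [0, 0, 0], "jaw": 1}
    - {"translation": [0, 0.2, 0.55], "dr": [0, 0, 0], "jaw": 1}
    - {"translation": [0, 0.3, 0], "dr": [0, 0, 0], "jaw": 1}
    - {"translation": [0, 0.2, 0], "dr": [0, 0, 0], "jaw": 1}
    - {"translation": [0, 0, 0], "dr": [0, 0, 0], "jaw": 1}

```text
time_s: 6.6
position: [0.575, 0.1928, 0.1899]
tcp_rot: [[0.195, 0.981, 0.003], [0.981, -0.195, 0.0], [0.001, 0.003, -1.0]]
force: [0.6, -1.0, 0.3]
opening: 0.007
```

>>> arm_command:
  commands:
    - {"translation": [0, 0.2, 0], "dr": [0, 0, 0], "jaw": 1}
    - {"translation": [0, 0.2, 0], "dr": [0, 0, 0], "jaw": 1}

```text
time_s: 6.77
position: [0.5834, 0.1907, 0.1902]
tcp_rot: [[0.194, 0.981, 0.002], [0.981, -0.194, 0.0], [0.001, 0.001, -1.0]]
force: [-0.4, 0.1, -0.8]
opening: 0.003
```

>>> arm_command:
  commands:
    - {"translation": [0, 0.2, 0], "dr": [0, 0, 0], "jaw": 1}
    - {"translation": [0, 0.2, 0], "dr": [0, 0, 0], "jaw": 1}

```text
time_s: 6.93
position: [0.5933, 0.1888, 0.1898]
tcp_rot: [[0.194, 0.981, 0.001], [0.981, -0.194, 0.0], [0.0, 0.001, -1.0]]
force: [-0.8, 0.5, 0.6]
opening: 0.004
```

```bash
python3 - <<'E'
from h import *
import cv2
s=read_state();print(s["position"],s["force"])
p,d=capture("scene");cv2.imwrite("pics/s6.png",cv2.resize(p[200:290,290:390,::-1],None,fx=7,fy=7,interpolation=cv2.INTER_CUBIC))
E
```

```text
[0.59330251 0.18879953 0.18976189] [-0.7525405   0.45068025  0.58523477]
```

View pics/s6.png

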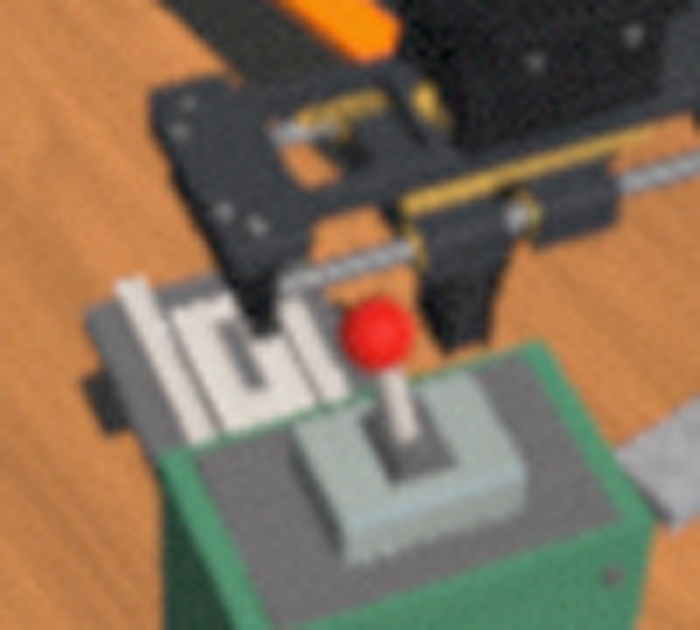

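>>> arm_command:
  commands:
    - {"translation": [0, 0.2, 0], "dr": [0, 0, 0], "jaw": 1}
    - {"translation": [0, 0.2, 0], "dr": [0, 0, 0], "jaw": 1}

```text
time_s: 7.15
position: [0.6021, 0.1871, 0.1891]
tcp_rot: [[0.194, 0.981, -0.001], [0.981, -0.194, -0.0], [-0.0, -0.001, -1.0]]
force: [-1.0, -0.4, -1.1]
opening: 0.007
```

>>> arm_command:
  commands:
    - {"translation": [0, 0.2, 0], "dr": [0, 0, 0], "jaw": 1}
    - {"translation": [0, 0.2, 0], "dr": [0, 0, 0], "jaw": 1}

```text
time_s: 7.32
position: [0.6118, 0.1853, 0.1887]
tcp_rot: [[0.194, 0.981, -0.002], [0.981, -0.194, -0.0], [-0.0, -0.002, -1.0]]
force: [-0.6, -0.0, 0.5]
opening: 0.009
```

```bash
python3 - <<'E'
from h import *
import cv2
s=read_state();print(s["position"],s["force"])
p,d=capture("scene");cv2.imwrite("pics/s7.png",cv2.resize(p[200:290,290:390,::-1],None,fx=7,fy=7,interpolation=cv2.INTER_CUBIC))
E
```

```text
[0.61184582 0.18525416 0.18867506] [-0.60078907 -0.03003511  0.52099607]
```

View pics/s7.png

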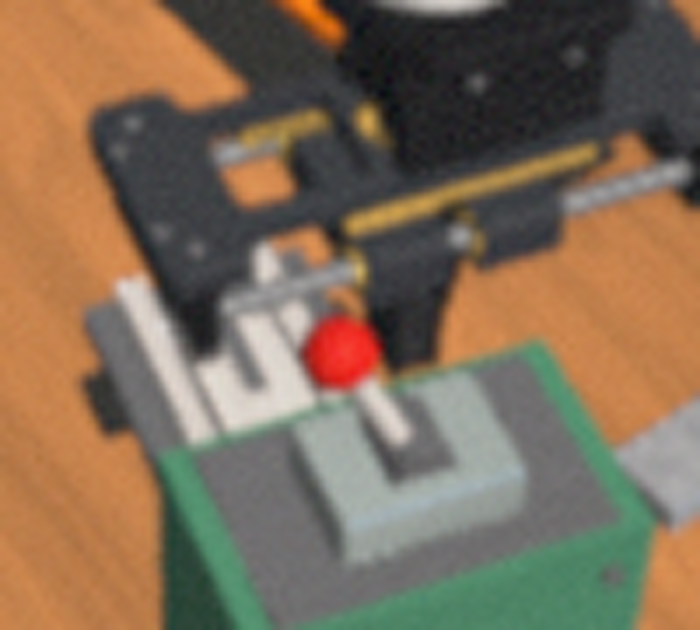

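>>> arm_command:
  commands:
    - {"translation": [0, 0.15, 0], "dr": [0, 0, 0], "jaw": 1}
    - {"translation": [0, 0, 0], "dr": [0, 0, 0], "jaw": 1}

```text
time_s: 7.53
position: [0.6163, 0.1844, 0.1889]
tcp_rot: [[0.194, 0.981, 0.0], [0.981, -0.194, -0.0], [-0.0, 0.0, -1.0]]
force: [-1.4, 0.1, -0.3]
opening: 0.011
```

>>> arm_command:
  commands:
    - {"translation": [0, 0.12, 0], "dr": [0, 0, 0], "jaw": 1}
    - {"translation": [0, 0, 0], "dr": [0, 0, 0], "jaw": 1}

```text
time_s: 7.7
position: [0.617, 0.1844, 0.1889]
tcp_rot: [[0.194, 0.981, -0.004], [0.981, -0.194, 0.001], [-0.0, -0.004, -1.0]]
force: [-3.4, 0.5, 1.2]
opening: 0.004
```

>>> arm_command:
  commands:
    - {"translation": [0, 0.12, 0], "dr": [0, 0, 0], "jaw": 1}
    - {"translation": [0, 0, 0], "dr": [0, 0, 0], "jaw": 1}

```text
time_s: 7.87
position: [0.6171, 0.1843, 0.1888]
tcp_rot: [[0.193, 0.981, -0.01], [0.981, -0.193, 0.001], [-0.001, -0.01, -1.0]]
force: [-9.0, 1.9, 4.8]
opening: 0.004
```

>>> arm_command:
  commands:
    - {"translation": [0, -0.7, 0], "dr": [0, 0, 0], "jaw": 1}
    - {"translation": [0, -1, 0], "dr": [0, 0, 0], "jaw": 1}
    - {"translation": [0, -0.2, -1], "dr": [0, 0, 0], "jaw": 1}
    - {"translation": [0, 0, -1], "dr": [0, 0, 0], "jaw": 0.6}
    - {"translation": [-1, 0, -0.8], "dr": [0, 0, 0], "jaw": 0.2}
    - {"translation": [-1, 0, 0], "dr": [0, 0, 0], "jaw": 0.2}
    - {"translation": [-1, 0, 0], "dr": [0, 0, 0], "jaw": 0.2}

```text
time_s: 8.45
position: [0.5626, 0.1186, 0.2617]
tcp_rot: [[0.192, 0.981, 0.008], [0.981, -0.192, -0.0], [0.001, 0.008, -1.0]]
force: [-0.6, 0.2, 0.0]
opening: 0.221
```

```bash
python3 - <<'E'
from h import *
import cv2
s=read_state();T=wT(s);p,d=capture("wrist");np.savez("w8.npz",p=p,d=d,T=T);cv2.imwrite("pics/w8.png",p[:,:,::-1]);print(s["time_s"],s["position"],s["force"],s["tcp_rot"],s["opening"])
E
```

```text
8.45 [0.56259703 0.11859736 0.26169042] [-0.61520905  0.16369951  0.04749487] [[ 1.91912079e-01  9.81382981e-01  7.56294552e-03]
 [ 9.81411601e-01 -1.91914219e-01 -4.48509823e-04]
 [ 1.01127688e-03  7.50843692e-03 -9.99971300e-01]] 0.2206347511763471
```

View pics/w8.png

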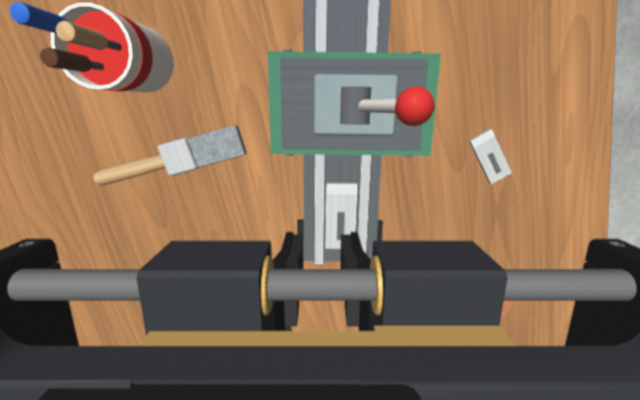

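>>> arm_command:
  commands:
    - {"translation": [-1, -0.19, 0], "dr": [0, 0, 0], "jaw": 0.2}
    - {"translation": [-1, -0.19, 0], "dr": [0, 0, 0], "jaw": 0.2}
    - {"translation": [-1, -0.19, 0], "dr": [0, 0, 0], "jaw": 0.2}
    - {"translation": [-1, -0.19, 0], "dr": [0, 0, 0], "jaw": 0.2}
    - {"translation": [-1, -0.19, 0], "dr": [0, 0, 0], "jaw": 0.2}
    - {"translation": [-1, -0.19, 0], "dr": [0, 0, 0], "jaw": 0.2}
    - {"translation": [-1, -0.19, 0], "dr": [0, 0, 0], "jaw": 0.2}
    - {"translation": [-1, -0.19, 0], "dr": [0, 0, 0], "jaw": 0.2}
    - {"translation": [-1, -0.19, 0], "dr": [0, 0, 0], "jaw": 0.2}
    - {"translation": [-1, -0.19, 0], "dr": [0, 0, 0], "jaw": 0.2}
    - {"translation": [-1, -0.19, 0], "dr": [0, 0, 0], "jaw": 0.2}
    - {"translation": [-1, -0.19, 0], "dr": [0, 0, 0], "jaw": 0.2}

```text
time_s: 9.5
position: [0.4468, -0.166, 0.2597]
tcp_rot: [[0.194, 0.981, 0.002], [0.981, -0.194, -0.002], [-0.002, 0.003, -1.0]]
force: [0.2, -1.0, -0.4]
opening: 0.8
```

>>> arm_command:
  commands:
    - {"translation": [-1, -0.19, 0], "dr": [0, 0, 0], "jaw": 0.2}
    - {"translation": [-1, -0.19, 0], "dr": [0, 0, 0], "jaw": 0.2}
    - {"translation": [-1, -0.19, 0], "dr": [0, 0, 0], "jaw": 0.2}
    - {"translation": [0, 0, 0.8], "dr": [0, 0, -1], "jaw": 0.2}
    - {"translation": [0, 0, 0.8], "dr": [0, 0, -1], "jaw": 0.2}
    - {"translation": [0, 0, 0.8], "dr": [0, 0, -0.96], "jaw": 0.2}
    - {"translation": [0, 0, 0.8], "dr": [0, 0, 0], "jaw": 0.2}
    - {"translation": [0, 0, 0.4], "dr": [0, 0, 0], "jaw": 0.2}

```text
time_s: 10.17
position: [0.4177, -0.2352, 0.1675]
tcp_rot: [[-0.115, 0.993, -0.001], [0.993, 0.115, 0.0], [0.0, -0.001, -1.0]]
force: [0.4, 0.5, 1.5]
opening: 0.803
```

```bash
python3 - <<'E'
from h import *
import cv2
s=read_state();T=wT(s);p,d=capture("wrist");np.savez("w9.npz",p=p,d=d,T=T);cv2.imwrite("pics/w9.png",p[:,:,::-1]);print(s["time_s"],s["position"],s["force"],s["tcp_rot"],s["opening"])
p,d=capture("top");cv2.imwrite("pics/t9.png",p[:,:,::-1])
p,d=capture("scene");cv2.imwrite("pics/s9.png",cv2.resize(p[100:240,240:420,::-1],None,fx=4,fy=4,interpolation=cv2.INTER_CUBIC))
E
```

```text
10.1667 [ 0.41774635 -0.23520766  0.16751586] [0.37935565 0.53608994 1.4689423 ] [[-1.14697695e-01  9.93400236e-01 -6.40546572e-04]
 [ 9.93400416e-01  1.14697816e-01  1.55739860e-04]
 [ 2.28181307e-04 -6.18456228e-04 -9.99999783e-01]] 0.8028262283488883
```

View pics/w9.png

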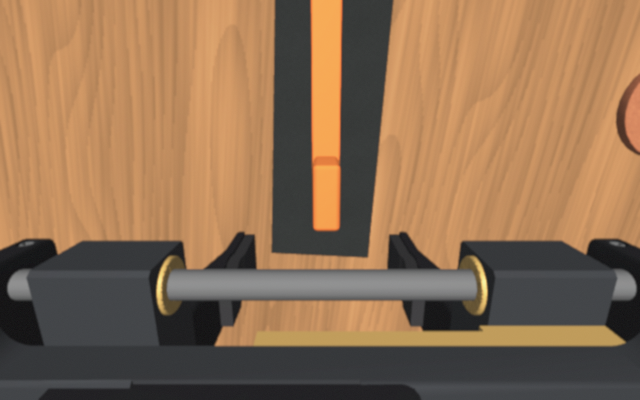

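View pics/s9.png

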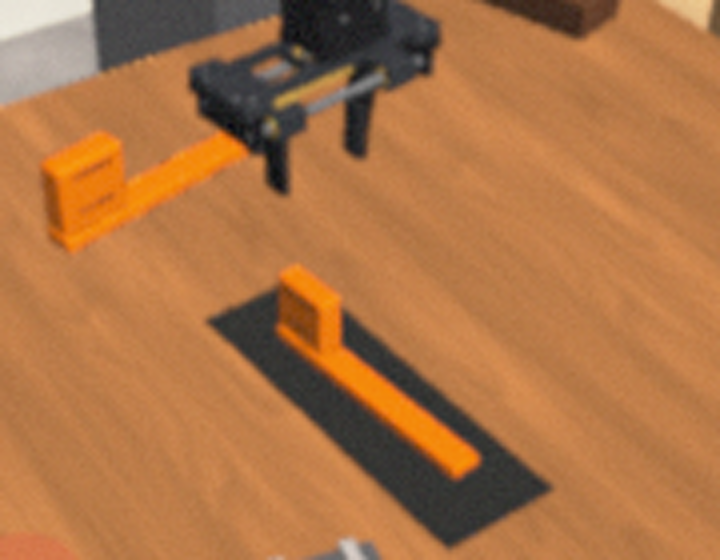

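```bash
python3 - <<'E'
from h import *
z=np.load("w9.npz");T=z["T"]
S=[(313.5,164,-12,30),(339,163,12,30),(340,230,12,-30),(314,231,-12,-30)]
t,th,r=fit([(c[2]/1e3,c[3]/1e3) for c in S],[wray(T,u,v,.074) for u,v,_,_ in S]);print(t,th,r.round(1))
s=read_state();d=t-s["position"][:2];R=np.array(s["tcp_rot"]);print("units",(R[:2,:2].T@d)/.025,(s["position"][2]-.038)/.025)
E
```

```text
[ 0.42190012 -0.23715736] 7.529050440423889 [[ 1.4  0. ]
 [-1.2  0.1]
 [-0.6  0.1]
 [ 0.4 -0.3]]
units [-0.08727538  0.136122  ] 5.234359344528078
```

>>> arm_command:
  commands:
    - {"translation": [-0.09, 0.14, 0.8], "dr": [0, 0, 0], "jaw": 0.2}
    - {"translation": [0, 0, 0.9], "dr": [0, 0, 0], "jaw": 0.2}
    - {"translation": [0, 0, 0.9], "dr": [0, 0, 0], "jaw": 0.2}
    - {"translation": [0, 0, 0.9], "dr": [0, 0, 0], "jaw": 0.2}
    - {"translation": [0, 0, 0.9], "dr": [0, 0, 0], "jaw": 0.2}
    - {"translation": [0, 0, 0.6], "dr": [0, 0, 0], "jaw": 0.2}
    - {"translation": [0, 0, 0.2], "dr": [0, 0, 0], "jaw": 0.2}
    - {"translation": [0, 0, 0], "dr": [0, 0, 0], "jaw": 0.5}
    - {"translation": [0, 0, 0], "dr": [0, 0, 0], "jaw": 1}
    - {"translation": [0, 0, 0], "dr": [0, 0, 0], "jaw": 1}
    - {"translation": [0, 0, 0], "dr": [0, 0, 0], "jaw": 1}
    - {"translation": [0, 0, 0], "dr": [0, 0, 0], "jaw": 1}

```text
time_s: 11.32
position: [0.4224, -0.2374, 0.0401]
tcp_rot: [[-0.115, 0.993, 0.002], [0.993, 0.115, -0.002], [-0.002, 0.002, -1.0]]
force: [-0.0, 0.1, -0.2]
opening: 0.506
```

>>> arm_command:
  commands:
    - {"translation": [0, 0, 0], "dr": [0, 0, 0], "jaw": 1}
    - {"translation": [0, 0, 0], "dr": [0, 0, 0], "jaw": 1}
    - {"translation": [0, 0, 0], "dr": [0, 0, 0], "jaw": 1}
    - {"translation": [0, 0, 0], "dr": [0, 0, 0], "jaw": 1}

```text
time_s: 11.65
position: [0.4219, -0.237, 0.0393]
tcp_rot: [[-0.115, 0.993, 0.0], [0.993, 0.115, -0.0], [-0.0, 0.0, -1.0]]
force: [0.5, 0.6, 2.1]
opening: 0.271
```

>>> arm_command:
  commands:
    - {"translation": [0, 0, -0.4], "dr": [0, 0, 0], "jaw": 1}
    - {"translation": [0, 0, -0.8], "dr": [0, 0, 0], "jaw": 1}
    - {"translation": [0, 0, -0.8], "dr": [0, 0, 0], "jaw": 1}
    - {"translation": [0, 0, -0.8], "dr": [0, 0, 0.6], "jaw": 1}
    - {"translation": [0, 0, -0.2], "dr": [0, 0, 0.8], "jaw": 1}
    - {"translation": [0, 0, 0], "dr": [0, 0, 0.8], "jaw": 1}
    - {"translation": [0, 0, 0], "dr": [0, 0, 0.79], "jaw": 1}
    - {"translation": [0.4, 0.77, 0], "dr": [0, 0, 0], "jaw": 1}
    - {"translation": [0.4, 0.77, 0], "dr": [0, 0, 0], "jaw": 1}
    - {"translation": [0.4, 0.77, 0], "dr": [0, 0, 0], "jaw": 1}
    - {"translation": [0.4, 0.77, 0], "dr": [0, 0, 0], "jaw": 1}
    - {"translation": [0.4, 0.77, 0], "dr": [0, 0, 0], "jaw": 1}

```text
time_s: 12.65
position: [0.5264, -0.2062, 0.1144]
tcp_rot: [[0.197, 0.98, -0.001], [0.98, -0.197, 0.0], [0.0, -0.001, -1.0]]
force: [-0.5, -0.2, -2.1]
opening: 0.274
```

>>> arm_command:
  commands:
    - {"translation": [0, 0, 0], "dr": [0, 0, 0], "jaw": 1}
    - {"translation": [0, 0, 0], "dr": [0, 0, 0], "jaw": 1}

```text
time_s: 12.82
position: [0.5263, -0.2062, 0.1142]
tcp_rot: [[0.195, 0.981, -0.0], [0.981, -0.195, -0.0], [-0.0, -0.0, -1.0]]
force: [-0.4, 0.2, -1.8]
opening: 0.273
```

```bash
python3 - <<'E'
from h import *
import cv2
s=read_state();T=wT(s);p,d=capture("wrist");np.savez("w10.npz",p=p,d=d,T=T);cv2.imwrite("pics/w10.png",p[:,:,::-1]);print(s["time_s"],s["position"],s["force"],s["tcp_rot"],s["opening"])
p,d=capture("top");np.savez("t10.npz",p=p,d=d);cv2.imwrite("pics/t10.png",cv2.resize(p[130:300,220:420,::-1],None,fx=3.5,fy=3.5,interpolation=cv2.INTER_CUBIC))
p,d=capture("scene");cv2.imwrite("pics/s10.png",cv2.resize(p[100:320,240:420,::-1],None,fx=2.7,fy=2.7,interpolation=cv2.INTER_CUBIC))
E
```

```text
12.8167 [ 0.52631165 -0.20621547  0.11421234] [-0.36572808  0.24965638 -1.77977013] [[ 1.94763895e-01  9.80850058e-01 -4.33841739e-04]
 [ 9.80850141e-01 -1.94763947e-01 -7.86710746e-05]
 [-1.61661257e-04 -4.10211446e-04 -9.99999903e-01]] 0.27347615895440647
```

View pics/w10.png

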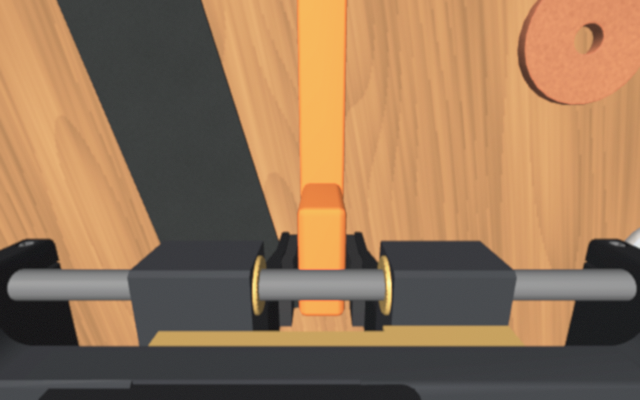

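View pics/s10.png

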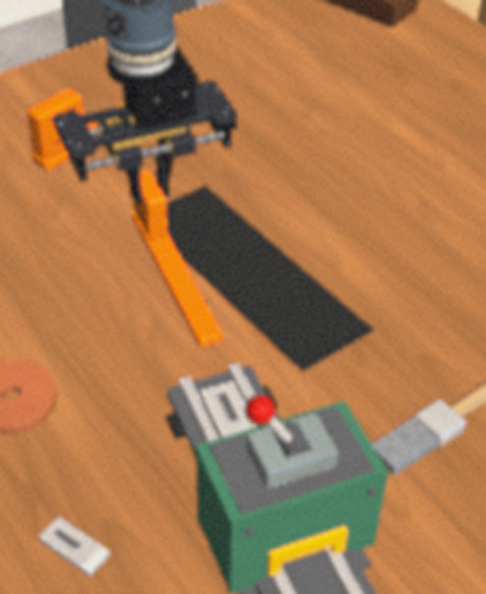

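View pics/t10.png

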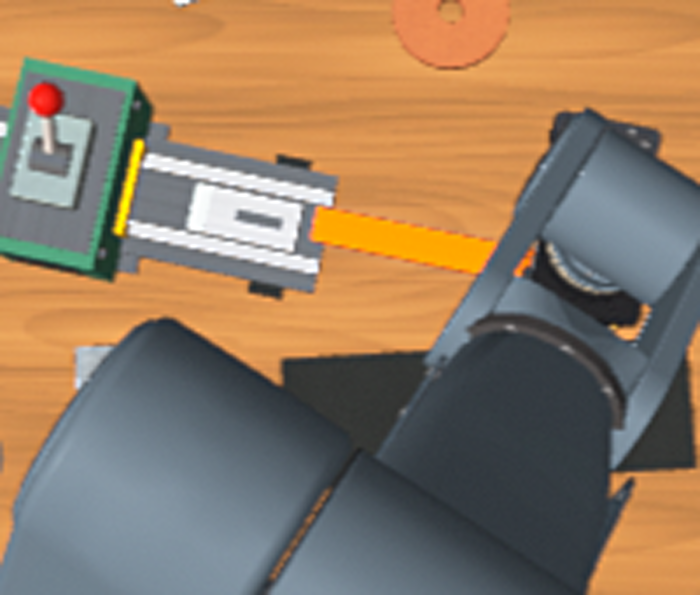

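```bash
python3 - <<'E'
from h import *
f=lambda u,v:(220+(u+.5)/3.5-.5,130+(v+.5)/3.5-.5)
t=np.array([.604,.186]);a=np.radians(-11.3);R=np.array([[np.cos(a),-np.sin(a)],[np.sin(a),np.cos(a)]])
L=lambda x:((x[:2]-t)@R*1000).round(1)
for h in (.075,.083,.091): print("tip",h,L(ray("top",*f(316,206),h)),L(ray("top",*f(313,241),h)))
for q in [(200,182),(302,205),(296,250),(188,228)]: print("bl",L(ray("top",*f(*q),.03)))
for q in [(333,188),(318,273)]: print("rail end",L(ray("top",*f(*q),.03)))
print("tcp",L(np.array(read_state()["position"])))
E
```

```text
tip 0.075 [  13.5 -201. ] [ -14.6 -204.4]
tip 0.083 [  12.6 -201.4] [ -15.4 -204.8]
tip 0.091 [  11.6 -201.9] [ -16.2 -205.2]
bl [ 19.4 -99.7]
bl [  17.5 -187. ]
bl [ -20.3 -189.8]
bl [-20.3 -98.1]
rail end [  36.6 -209.3]
rail end [ -35.3 -211.5]
tcp [  -1.  -400.5]
```

>>> arm_command:
  commands:
    - {"translation": [0, 0.05, 0.7], "dr": [0, 0, 0], "jaw": 1}
    - {"translation": [0, 0, 0.7], "dr": [0, 0, 0], "jaw": 1}
    - {"translation": [0, 0, 0.5], "dr": [0, 0, 0], "jaw": 1}
    - {"translation": [0, 0, 0.25], "dr": [0, 0, 0], "jaw": 1}
    - {"translation": [0, 0, 0.1], "dr": [0, 0, 0], "jaw": 1}
    - {"translation": [0, 0, 0], "dr": [0, 0, 0], "jaw": 1}

```text
time_s: 13.47
position: [0.5264, -0.2071, 0.0575]
tcp_rot: [[0.197, 0.98, -0.001], [0.98, -0.197, 0.001], [0.0, -0.001, -1.0]]
force: [-0.3, 0.5, -1.0]
opening: 0.273
```

```bash
python3 - <<'E'
from h import *
import cv2
s=read_state();print(s["time_s"],s["position"],s["force"],s["opening"])
p,d=capture("top");cv2.imwrite("pics/t11.png",cv2.resize(p[150:240,230:370,::-1],None,fx=5,fy=5,interpolation=cv2.INTER_CUBIC))
p,d=capture("scene");cv2.imwrite("pics/s11.png",cv2.resize(p[180:290,270:400,::-1],None,fx=5,fy=5,interpolation=cv2.INTER_CUBIC))
E
```

```text
13.4667 [ 0.52642428 -0.20712504  0.05753287] [-0.29836555  0.5480027  -1.02998949] 0.27299877130971345
```

View pics/t11.png

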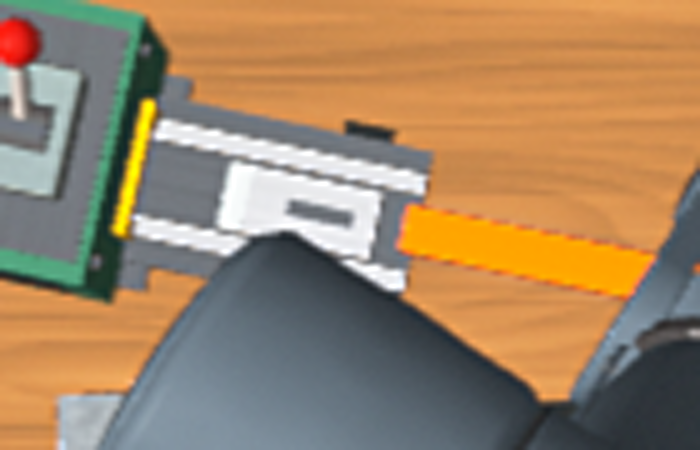

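View pics/s11.png

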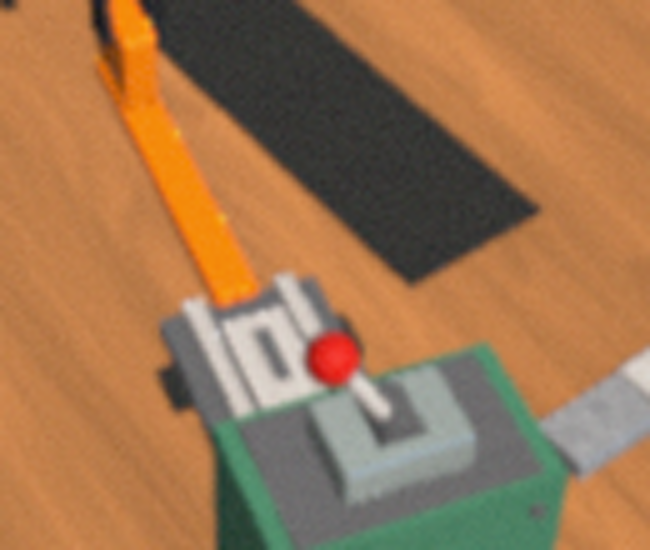

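>>> arm_command:
  commands:
    - {"translation": [0.3, 0, 0], "dr": [0, 0, 0], "jaw": 1}
    - {"translation": [0.4, 0, 0], "dr": [0, 0, 0], "jaw": 1}
    - {"translation": [0.5, 0, 0], "dr": [0, 0, 0], "jaw": 1}
    - {"translation": [0.5, 0, 0], "dr": [0, 0, 0], "jaw": 1}
    - {"translation": [0.5, 0, 0], "dr": [0, 0, 0], "jaw": 1}
    - {"translation": [0.5, 0, 0], "dr": [0, 0, 0], "jaw": 1}
    - {"translation": [0.5, 0, 0], "dr": [0, 0, 0], "jaw": 1}

```text
time_s: 14.15
position: [0.5432, -0.1269, 0.058]
tcp_rot: [[0.196, 0.981, 0.0], [0.981, -0.196, -0.0], [-0.0, 0.0, -1.0]]
force: [-0.7, -1.1, -1.9]
opening: 0.273
```

```bash
python3 - <<'E'
from h import *
import cv2
s=read_state();print(s["time_s"],s["position"],s["force"],s["opening"])
t=np.array([.604,.186]);a=np.radians(-11.3);R=np.array([[np.cos(a),-np.sin(a)],[np.sin(a),np.cos(a)]])
print((np.array(s["position"][:2])-t)@R*1000)
p,d=capture("wrist");cv2.imwrite("pics/w12.png",p[:,:,::-1])
p,d=capture("scene");cv2.imwrite("pics/s12.png",cv2.resize(p[180:290,270:400,::-1],None,fx=5,fy=5,interpolation=cv2.INTER_CUBIC))
E
```

```text
14.15 [ 0.5431549  -0.12690167  0.05796251] [-0.71542159 -1.05267541 -1.86116218] 0.2728038074036045
[   1.64627597 -318.75833077]
```

View pics/s12.png

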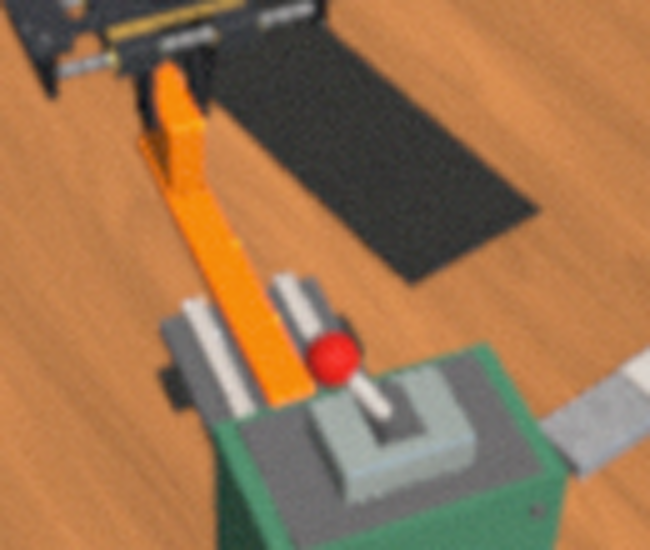

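View pics/w12.png

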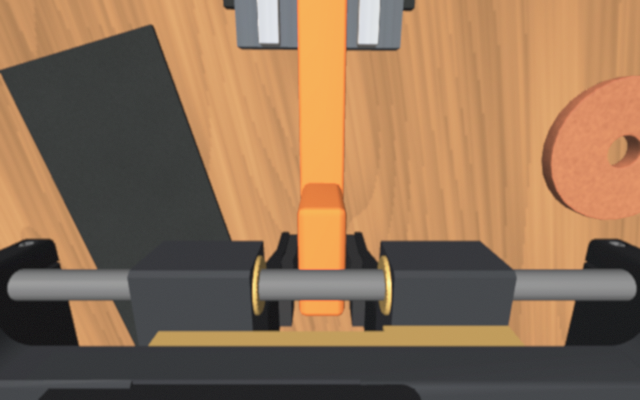

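>>> arm_command:
  commands:
    - {"translation": [0.4, -0.03, 0], "dr": [0, 0, 0], "jaw": 1}
    - {"translation": [0.5, -0.03, 0], "dr": [0, 0, 0], "jaw": 1}
    - {"translation": [0.5, 0, 0], "dr": [0, 0, 0], "jaw": 1}
    - {"translation": [0.5, 0, 0], "dr": [0, 0, 0], "jaw": 1}
    - {"translation": [0.5, 0, 0], "dr": [0, 0, 0], "jaw": 1}
    - {"translation": [0.5, 0, 0], "dr": [0, 0, 0], "jaw": 1}
    - {"translation": [0.5, 0, 0], "dr": [0, 0, 0], "jaw": 1}
    - {"translation": [0.5, 0, 0], "dr": [0, 0, 0], "jaw": 1}
    - {"translation": [0.5, 0, 0], "dr": [0, 0, 0], "jaw": 1}

```text
time_s: 15.0
position: [0.5634, -0.0192, 0.0579]
tcp_rot: [[0.197, 0.98, 0.0], [0.98, -0.197, -0.0], [-0.0, 0.0, -1.0]]
force: [0.9, -2.0, -1.6]
opening: 0.27
```

>>> arm_command:
  commands:
    - {"translation": [0.5, 0, 0], "dr": [0, 0, 0], "jaw": 1}
    - {"translation": [0.5, 0, 0], "dr": [0, 0, 0], "jaw": 1}
    - {"translation": [0.5, 0, 0], "dr": [0, 0, 0], "jaw": 1}
    - {"translation": [0.5, 0, 0], "dr": [0, 0, 0], "jaw": 1}

```text
time_s: 15.33
position: [0.5733, 0.0297, 0.0579]
tcp_rot: [[0.197, 0.98, 0.0], [0.98, -0.197, -0.0], [-0.0, 0.0, -1.0]]
force: [-0.2, -3.3, -0.5]
opening: 0.272
```

```bash
python3 - <<'E'
from h import *
import cv2
s=read_state();print(s["time_s"],s["position"],s["force"],s["opening"])
t=np.array([.604,.186]);a=np.radians(-11.3);R=np.array([[np.cos(a),-np.sin(a)],[np.sin(a),np.cos(a)]])
print((np.array(s["position"][:2])-t)@R*1000)
p,d=capture("wrist");cv2.imwrite("pics/w13.png",p[:,:,::-1])
p,d=capture("scene");np.savez("s13.npz",p=p,d=d);cv2.imwrite("pics/s13.png",cv2.resize(p[190:390,270:430,::-1],None,fx=3,fy=3,interpolation=cv2.INTER_CUBIC))
E
```

```text
15.3333 [0.57325707 0.02971402 0.05787267] [-0.23010323 -3.26595117 -0.51369799] 0.27227163739592775
[   0.47666371 -159.28027872]
```

View pics/s13.png

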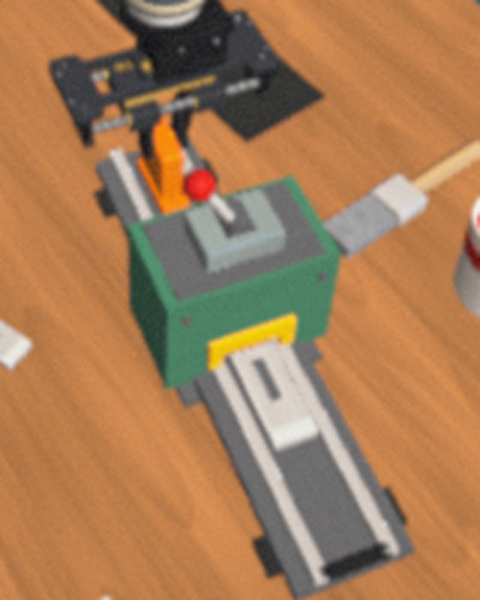

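View pics/w13.png

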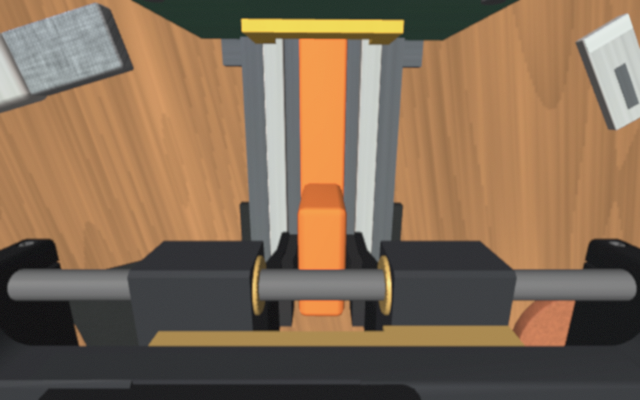

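>>> arm_command:
  commands:
    - {"translation": [0.4, 0, 0], "dr": [0, 0, 0], "jaw": 1}
    - {"translation": [0.4, 0, 0], "dr": [0, 0, 0], "jaw": 1}
    - {"translation": [0.3, 0, 0], "dr": [0, 0, 0], "jaw": 1}
    - {"translation": [0.2, 0, 0], "dr": [0, 0, 0], "jaw": 1}
    - {"translation": [0, 0, 0], "dr": [0, 0, 0], "jaw": 1}

```text
time_s: 15.85
position: [0.5793, 0.0618, 0.0578]
tcp_rot: [[0.196, 0.981, -0.0], [0.981, -0.196, 0.001], [0.001, -0.0, -1.0]]
force: [-0.5, -0.5, -0.7]
opening: 0.272
```

```bash
python3 - <<'E'
from h import *
import cv2
s=read_state();print(s["time_s"],s["position"],s["force"],s["opening"])
t=np.array([.604,.186]);a=np.radians(-11.3);R=np.array([[np.cos(a),-np.sin(a)],[np.sin(a),np.cos(a)]])
print((np.array(s["position"][:2])-t)@R*1000)
p,d=capture("scene");np.savez("s14.npz",p=p,d=d);cv2.imwrite("pics/s14.png",cv2.resize(p[290:390,330:430,::-1],None,fx=6,fy=6,interpolation=cv2.INTER_CUBIC))
E
```

```text
15.85 [0.57934263 0.06177265 0.05777834] [-0.53190654 -0.48803798 -0.72347568] 0.27162003875894447
[   0.16248982 -126.65067291]
```

View pics/s14.png

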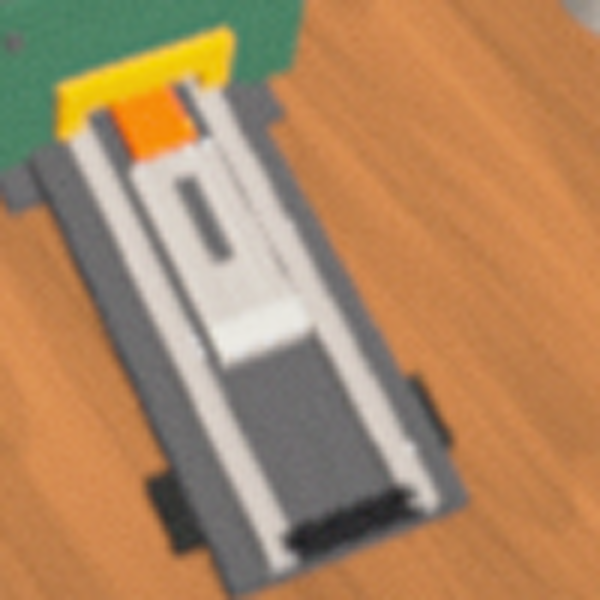

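>>> arm_command:
  commands:
    - {"translation": [-0.5, 0, 0], "dr": [0, 0, 0], "jaw": 1}
    - {"translation": [-0.8, 0, 0], "dr": [0, 0, 0], "jaw": 1}
    - {"translation": [-0.8, 0, 0], "dr": [0, 0, 0], "jaw": 1}
    - {"translation": [-0.8, 0, 0], "dr": [0, 0, 0], "jaw": 1}
    - {"translation": [-0.8, 0, 0], "dr": [0, 0, 0], "jaw": 1}
    - {"translation": [-0.8, 0, 0], "dr": [0, 0, 0], "jaw": 1}
    - {"translation": [-0.8, 0, 0], "dr": [0, 0, 0], "jaw": 1}
    - {"translation": [-0.8, 0, 0], "dr": [0, 0, 0], "jaw": 1}
    - {"translation": [-0.8, 0, 0], "dr": [0, 0, 0], "jaw": 1}
    - {"translation": [-0.5, 0, -0.5], "dr": [0, 0, 0], "jaw": 1}
    - {"translation": [-0.5, 0, -0.9], "dr": [0, 0, 0], "jaw": 1}
    - {"translation": [-0.8, 0, -0.9], "dr": [0, 0, 0], "jaw": 1}

```text
time_s: 16.9
position: [0.5346, -0.1534, 0.1151]
tcp_rot: [[0.197, 0.98, -0.003], [0.98, -0.197, 0.002], [0.001, -0.004, -1.0]]
force: [0.9, 0.0, -1.3]
opening: 0.275
```

```bash
python3 - <<'E'
from h import *
import cv2
s=read_state();print(s["time_s"],s["position"],s["force"],s["opening"],s["tcp_rot"][0][:2])
p,d=capture("scene");np.savez("s15.npz",p=p,d=d);cv2.imwrite("pics/s15.png",cv2.resize(p[100:390,240:430,::-1],None,fx=2,fy=2,interpolation=cv2.INTER_CUBIC))
E
```

```text
16.9 [ 0.53461518 -0.15337459  0.11505182] [ 0.85303255  0.0381943  -1.28206873] 0.2753097079794624 [0.19744368 0.98030912]
```

View pics/s15.png

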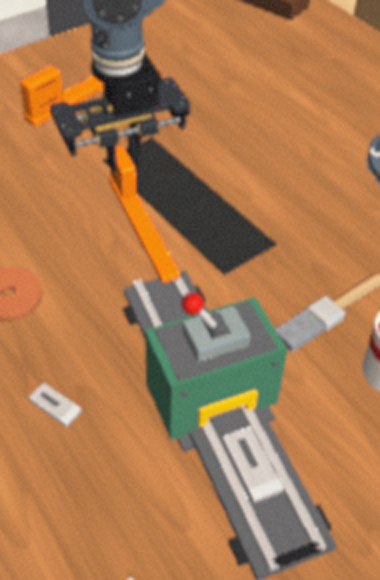

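>>> arm_command:
  commands:
    - {"translation": [-0.87, -0.75, 0], "dr": [0, 0, 0], "jaw": 1}
    - {"translation": [-0.87, -0.75, 0], "dr": [0, 0, 0], "jaw": 1}
    - {"translation": [-0.87, -0.75, 0], "dr": [0, 0, 0], "jaw": 1}
    - {"translation": [-0.86, -0.76, 0], "dr": [0, 0, 0], "jaw": 1}
    - {"translation": [-0.86, -0.76, 0], "dr": [0, 0, 0], "jaw": 1}
    - {"translation": [0, 0, 0], "dr": [0, 0, -0.8], "jaw": 1}
    - {"translation": [0, 0, 0.3], "dr": [0, 0, -0.9], "jaw": 1}
    - {"translation": [0, 0, 0.6], "dr": [0, 0, -0.8], "jaw": 1}
    - {"translation": [0, 0, 0.6], "dr": [0, 0, 0], "jaw": 1}
    - {"translation": [0, 0, 0.6], "dr": [0, 0, 0], "jaw": 1}
    - {"translation": [0, 0, 0.4], "dr": [0, 0, 0], "jaw": 1}
    - {"translation": [0, 0, 0.2], "dr": [0, 0, 0], "jaw": 1}

```text
time_s: 17.95
position: [0.4218, -0.2405, 0.0467]
tcp_rot: [[-0.063, 0.998, -0.001], [0.998, 0.063, 0.001], [0.001, -0.001, -1.0]]
force: [-0.2, -0.7, -1.3]
opening: 0.277
```

```bash
python3 - <<'E'
from h import *
import cv2
s=read_state();print(s["time_s"],s["position"],s["force"],s["opening"],s["tcp_rot"][0][:2])
p,d=capture("top");cv2.imwrite("pics/t16.png",cv2.resize(p[215:285,290:430,::-1],None,fx=5.5,fy=5.5,interpolation=cv2.INTER_CUBIC))
p,d=capture("scene");cv2.imwrite("pics/s16.png",cv2.resize(p[120:250,260:400,::-1],None,fx=4,fy=4,interpolation=cv2.INTER_CUBIC))
p,d=capture("wrist");cv2.imwrite("pics/w16.png",p[:,:,::-1])
E
```

```text
17.95 [ 0.42183575 -0.24054631  0.04671262] [-0.1648869  -0.74290589 -1.32431177] 0.27736691894025617 [-0.06268402  0.99803245]
```

View pics/s16.png

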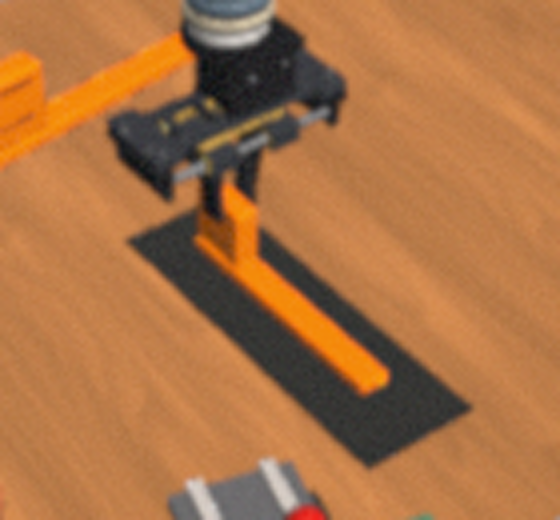

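View pics/w16.png

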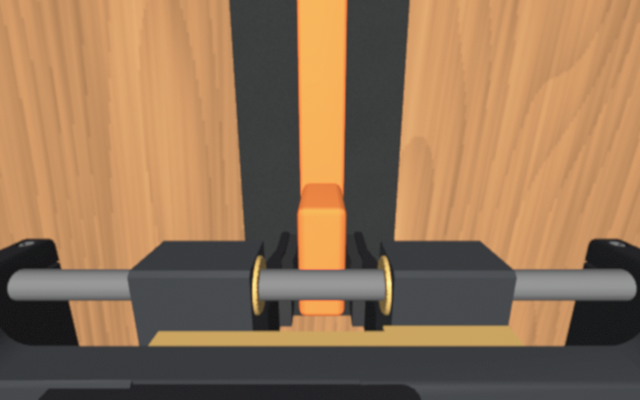

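>>> arm_command:
  commands:
    - {"translation": [0, 0, 0.15], "dr": [0, 0, 0], "jaw": 1}
    - {"translation": [0, 0, 0.1], "dr": [0, 0, 0], "jaw": 1}
    - {"translation": [0, 0, 0], "dr": [0, 0, 0], "jaw": 1}
    - {"translation": [0, 0, 0], "dr": [0, 0, 0], "jaw": 1}

```text
time_s: 18.43
position: [0.423, -0.2404, 0.0418]
tcp_rot: [[-0.064, 0.998, 0.0], [0.998, 0.064, -0.0], [-0.0, 0.0, -1.0]]
force: [0.4, -0.5, -2.6]
opening: 0.272
```

>>> arm_command:
  commands:
    - {"translation": [0, 0, 0.08], "dr": [0, 0, 0], "jaw": 1}
    - {"translation": [0, 0, 0], "dr": [0, 0, 0], "jaw": 1}

```text
time_s: 18.6
position: [0.4229, -0.2404, 0.0396]
tcp_rot: [[-0.064, 0.998, 0.0], [0.998, 0.064, -0.0], [-0.0, 0.0, -1.0]]
force: [0.5, -0.6, -0.6]
opening: 0.269
```

Close to the mat, so I release partially, hold, then open and lift.

>>> arm_command:
  commands:
    - {"translation": [0, 0, 0.03], "dr": [0, 0, 0], "jaw": 1}
    - {"translation": [0, 0, 0], "dr": [0, 0, 0], "jaw": 0.5}
    - {"translation": [0, 0, 0], "dr": [0, 0, 0], "jaw": 0.4}
    - {"translation": [0, 0, 0], "dr": [0, 0, 0], "jaw": 0.3}
    - {"translation": [0, 0, 0], "dr": [0, 0, 0], "jaw": 0.2}
    - {"translation": [0, 0, 0], "dr": [0, 0, 0], "jaw": 0.2}
    - {"translation": [0, 0, 0], "dr": [0, 0, 0], "jaw": 0.2}

```text
time_s: 19.18
position: [0.4228, -0.2404, 0.0388]
tcp_rot: [[-0.064, 0.998, -0.0], [0.998, 0.064, 0.0], [0.0, -0.0, -1.0]]
force: [-0.4, -1.0, -0.4]
opening: 0.643
```

>>> arm_command:
  commands:
    - {"translation": [0, 0, -0.5], "dr": [0, 0, 0], "jaw": 0.2}
    - {"translation": [0, 0, -0.9], "dr": [0, 0, 0], "jaw": 0.2}
    - {"translation": [0, 0, -0.9], "dr": [0, 0, 0], "jaw": 0.2}
    - {"translation": [0, 0, -0.9], "dr": [0, 0, 0], "jaw": 0.2}
    - {"translation": [0, 0, -0.9], "dr": [0, 0, 0], "jaw": 0.2}
    - {"translation": [0, 0, -0.9], "dr": [0, 0, 0], "jaw": 0.2}

```text
time_s: 19.68
position: [0.4225, -0.2401, 0.1649]
tcp_rot: [[-0.064, 0.998, -0.0], [0.998, 0.064, 0.0], [0.0, -0.0, -1.0]]
force: [-0.5, -0.1, 0.2]
opening: 0.795
```

```bash
python3 - <<'E'
from h import *
import cv2
s=read_state();print(s["time_s"],s["position"],s["force"],s["opening"],s["tcp_rot"])
p,d=capture("wrist");cv2.imwrite("pics/w17.png",p[:,:,::-1])
p,d=capture("scene");cv2.imwrite("pics/s17.png",cv2.resize(p[120:250,260:400,::-1],None,fx=4,fy=4,interpolation=cv2.INTER_CUBIC))
E
```

```text
19.6833 [ 0.42254643 -0.2401402   0.16486355] [-0.45657412 -0.11747648  0.23919272] 0.7949656810687833 [[-6.37673261e-02  9.97964745e-01 -3.11015872e-04]
 [ 9.97964741e-01  6.37674206e-02  3.03823486e-04]
 [ 3.23037807e-04 -2.91008863e-04 -9.99999905e-01]]
```

View pics/s17.png

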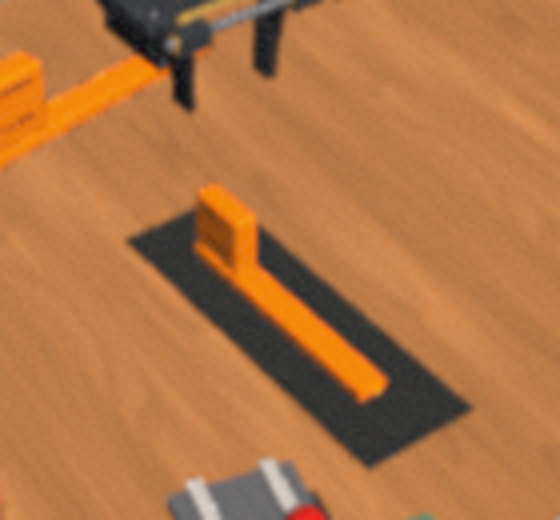

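View pics/w17.png

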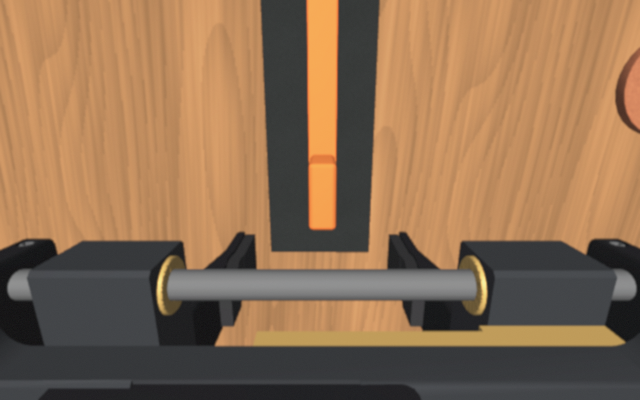

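>>> arm_command:
  commands:
    - {"translation": [0, 0, -1], "dr": [0, 0, 0.8], "jaw": 1}
    - {"translation": [0, 0, -1], "dr": [0, 0, 0.9], "jaw": 1}
    - {"translation": [0, 0, -1], "dr": [0, 0, 0.79], "jaw": 1}
    - {"translation": [0, 0, -1], "dr": [0, 0, 0], "jaw": 1}
    - {"translation": [0, 0, -1], "dr": [0, 0, 0], "jaw": 1}
    - {"translation": [0.9, 0.4, 0], "dr": [0, 0, 0], "jaw": 1}
    - {"translation": [0.9, 0.4, 0], "dr": [0, 0, 0], "jaw": 1}
    - {"translation": [0.9, 0.4, 0], "dr": [0, 0, 0], "jaw": 1}
    - {"translation": [0.9, 0.4, 0], "dr": [0, 0, 0], "jaw": 1}
    - {"translation": [0.9, 0.4, 0], "dr": [0, 0, 0], "jaw": 1}
    - {"translation": [0.9, 0.4, 0], "dr": [0, 0, 0], "jaw": 1}
    - {"translation": [0.9, 0.4, 0], "dr": [0, 0, 0], "jaw": 1}

```text
time_s: 20.78
position: [0.5222, -0.0984, 0.2875]
tcp_rot: [[0.196, 0.981, -0.002], [0.981, -0.196, 0.001], [0.0, -0.002, -1.0]]
force: [1.5, -0.0, -0.2]
opening: 0.028
```

>>> arm_command:
  commands:
    - {"translation": [0.9, 0.4, 0], "dr": [0, 0, 0], "jaw": 1}
    - {"translation": [0.9, 0.4, 0], "dr": [0, 0, 0], "jaw": 1}
    - {"translation": [0.9, 0.4, 0], "dr": [0, 0, 0], "jaw": 1}
    - {"translation": [0.9, 0.4, 0], "dr": [0, 0, 0], "jaw": 1}
    - {"translation": [0.9, 0.4, 0], "dr": [0, 0, 0], "jaw": 1}
    - {"translation": [0.9, 0.4, 0], "dr": [0, 0, 0], "jaw": 1}
    - {"translation": [0.9, 0.4, 0], "dr": [0, 0, 0], "jaw": 1}
    - {"translation": [0.9, 0.4, 0], "dr": [0, 0, 0], "jaw": 1}
    - {"translation": [0, 0, 0], "dr": [0, 0, 0], "jaw": 1}

```text
time_s: 21.53
position: [0.6375, 0.0649, 0.2869]
tcp_rot: [[0.192, 0.981, -0.0], [0.981, -0.192, 0.002], [0.002, -0.001, -1.0]]
force: [0.5, -0.4, -0.2]
opening: 0.006
```

```bash
python3 - <<'E'
from h import *
import cv2
s=read_state();print(s["time_s"],s["position"],s["force"],s["opening"],s["tcp_rot"][0][:2])
t=np.array([.604,.186]);a=np.radians(-11.3);R=np.array([[np.cos(a),-np.sin(a)],[np.sin(a),np.cos(a)]])
print((np.array(s["position"][:2])-t)@R*1000)
p,d=capture("wrist");cv2.imwrite("pics/w18.png",p[:,:,::-1])
E
```

```text
21.5333 [0.63753189 0.06491072 0.28687485] [ 0.49808223 -0.39069593 -0.20574918] 0.005834744054396705 [0.19235037 0.98132625]
[  56.60884485 -112.17147542]
```

View pics/w18.png

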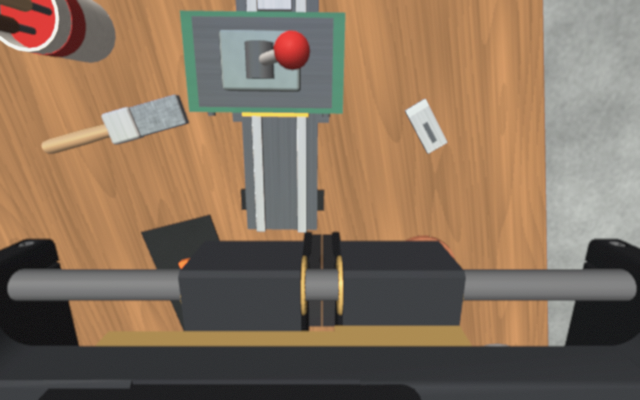

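>>> arm_command:
  commands:
    - {"translation": [0.9, 0.2, 0], "dr": [0, 0, 0], "jaw": 1}
    - {"translation": [0.9, 0.2, 0], "dr": [0, 0, 0], "jaw": 1}
    - {"translation": [0.9, 0.2, 0], "dr": [0, 0, 0], "jaw": 1}
    - {"translation": [0.9, 0.2, 0], "dr": [0, 0, 0], "jaw": 1}
    - {"translation": [0.9, 0.2, 0], "dr": [0, 0, 0], "jaw": 1}
    - {"translation": [0, 0, 0.8], "dr": [0, 0, 0], "jaw": 1}
    - {"translation": [0, 0, 0.8], "dr": [0, 0, 0], "jaw": 1}
    - {"translation": [0, 0, 0.8], "dr": [0, 0, 0], "jaw": 1}
    - {"translation": [0, 0, 0.8], "dr": [0, 0, 0], "jaw": 1}
    - {"translation": [0, 0, 0.65], "dr": [0, 0, 0], "jaw": 1}
    - {"translation": [0, 0, 0], "dr": [0, 0, 0], "jaw": 1}

```text
time_s: 22.5
position: [0.6786, 0.1651, 0.1871]
tcp_rot: [[0.197, 0.98, -0.011], [0.98, -0.197, -0.001], [-0.004, -0.01, -1.0]]
force: [-0.7, -0.5, -0.4]
opening: 0.004
```

```bash
python3 - <<'E'
from h import *
import cv2
s=read_state();print(s["time_s"],s["position"],s["force"],s["tcp_rot"][0][:2])
t=np.array([.604,.186]);a=np.radians(-11.3);R=np.array([[np.cos(a),-np.sin(a)],[np.sin(a),np.cos(a)]])
print((np.array(s["position"][:2])-t)@R*1000)
p,d=capture("scene");cv2.imwrite("pics/s19.png",cv2.resize(p[190:310,270:400,::-1],None,fx=5,fy=5,interpolation=cv2.INTER_CUBIC))
E
```

```text
22.5 [0.67864298 0.16508411 0.18707764] [-0.74813647 -0.52582144 -0.40989867] [0.19655116 0.98043346]
[77.2943913  -5.88442274]
```

View pics/s19.png

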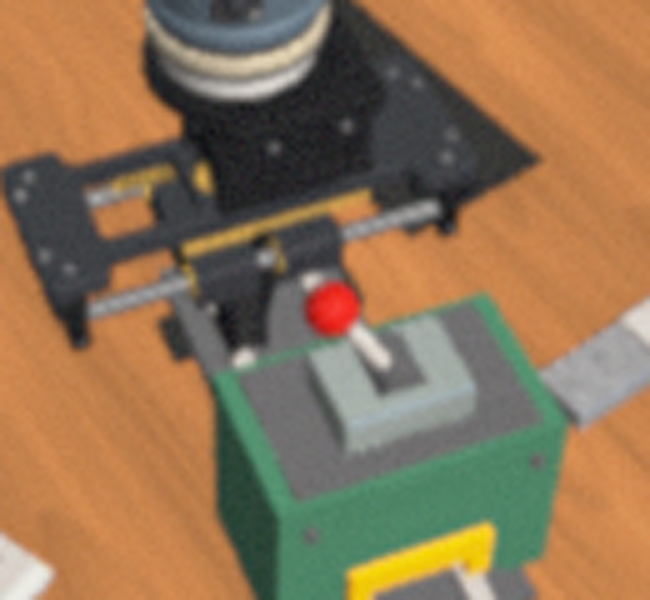

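>>> arm_command:
  commands:
    - {"translation": [0.2, -0.2, 0], "dr": [0, 0, 0], "jaw": 1}
    - {"translation": [0, -0.4, 0], "dr": [0, 0, 0], "jaw": 1}
    - {"translation": [0, -0.3, 0], "dr": [0, 0, 0], "jaw": 1}
    - {"translation": [0, -0.3, 0], "dr": [0, 0, 0], "jaw": 1}
    - {"translation": [0, -0.3, 0], "dr": [0, 0, 0], "jaw": 1}
    - {"translation": [0, -0.3, 0], "dr": [0, 0, 0], "jaw": 1}
    - {"translation": [0, -0.3, 0], "dr": [0, 0, 0], "jaw": 1}
    - {"translation": [0, -0.2, 0], "dr": [0, 0, 0], "jaw": 1}

```text
time_s: 23.22
position: [0.6318, 0.1828, 0.1984]
tcp_rot: [[0.196, 0.98, 0.015], [0.981, -0.196, 0.001], [0.004, 0.014, -1.0]]
force: [0.8, -0.8, 1.2]
opening: 0.006
```

>>> arm_command:
  commands:
    - {"translation": [0, -0.3, 0], "dr": [0, 0, 0], "jaw": 1}
    - {"translation": [0, -0.3, 0], "dr": [0, 0, 0], "jaw": 1}
    - {"translation": [0, -0.2, 0], "dr": [0, 0, 0], "jaw": 1}

```text
time_s: 23.47
position: [0.6055, 0.1871, 0.1923]
tcp_rot: [[0.195, 0.981, -0.002], [0.981, -0.195, 0.0], [-0.0, -0.002, -1.0]]
force: [1.0, -0.5, 0.6]
opening: 0.005
```

>>> arm_command:
  commands:
    - {"translation": [0, -0.2, 0], "dr": [0, 0, 0], "jaw": 1}
    - {"translation": [0, -0.1, 0], "dr": [0, 0, 0], "jaw": 1}
    - {"translation": [0, 0, 0], "dr": [0, 0, 0], "jaw": 1}

```text
time_s: 23.72
position: [0.5986, 0.1884, 0.1918]
tcp_rot: [[0.195, 0.981, -0.003], [0.981, -0.195, -0.0], [-0.001, -0.003, -1.0]]
force: [0.0, -0.1, -0.0]
opening: 0.003
```

```bash
python3 - <<'E'
from h import *
import cv2
s=read_state();print(s["time_s"],s["position"],s["force"],s["tcp_rot"][0][:2])
t=np.array([.604,.186]);a=np.radians(-11.3);R=np.array([[np.cos(a),-np.sin(a)],[np.sin(a),np.cos(a)]])
print((np.array(s["position"][:2])-t)@R*1000)
p,d=capture("scene");cv2.imwrite("pics/s20.png",cv2.resize(p[190:310,270:400,::-1],None,fx=5,fy=5,interpolation=cv2.INTER_CUBIC))
E
```

```text
23.7167 [0.59861398 0.18842882 0.19184469] [ 0.02819974 -0.08172539 -0.02771548] [0.19517383 0.98076496]
[-5.75752337  1.32636542]
```

View pics/s20.png

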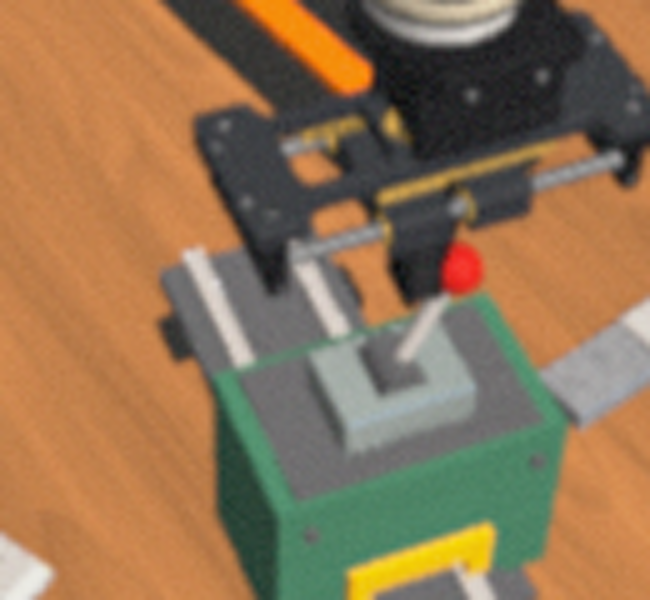

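Pushing well. I continue in small steps to the stop.

>>> arm_command:
  commands:
    - {"translation": [0, -0.15, 0], "dr": [0, 0, 0], "jaw": 1}
    - {"translation": [0, 0, 0], "dr": [0, 0, 0], "jaw": 1}

```text
time_s: 23.93
position: [0.5959, 0.189, 0.1923]
tcp_rot: [[0.196, 0.981, -0.001], [0.981, -0.196, -0.0], [-0.0, -0.001, -1.0]]
force: [0.6, -0.0, -0.3]
opening: 0.006
```

>>> arm_command:
  commands:
    - {"translation": [0, -0.15, 0], "dr": [0, 0, 0], "jaw": 1}
    - {"translation": [0, 0, 0], "dr": [0, 0, 0], "jaw": 1}

```text
time_s: 24.1
position: [0.5935, 0.1895, 0.1927]
tcp_rot: [[0.196, 0.981, 0.002], [0.981, -0.196, -0.0], [0.0, 0.002, -1.0]]
force: [2.3, -0.5, -1.1]
opening: 0.008
```

>>> arm_command:
  commands:
    - {"translation": [0, -0.12, 0], "dr": [0, 0, 0], "jaw": 1}
    - {"translation": [0, 0, 0], "dr": [0, 0, 0], "jaw": 1}

```text
time_s: 24.27
position: [0.5932, 0.1897, 0.1933]
tcp_rot: [[0.196, 0.981, 0.008], [0.981, -0.196, -0.001], [0.001, 0.008, -1.0]]
force: [6.4, -1.9, -1.9]
opening: 0.009
```

>>> arm_command:
  commands:
    - {"translation": [0, -0.1, 0], "dr": [0, 0, 0], "jaw": 1}
    - {"translation": [0, 0, 0], "dr": [0, 0, 0], "jaw": 1}

```text
time_s: 24.43
position: [0.5929, 0.1899, 0.1939]
tcp_rot: [[0.196, 0.981, 0.013], [0.981, -0.196, -0.001], [0.002, 0.013, -1.0]]
force: [9.2, -2.0, -3.0]
opening: 0.009
```

>>> arm_command:
  commands:
    - {"translation": [0, 0.6, 0], "dr": [0, 0, 0], "jaw": 1}
    - {"translation": [0, 0.9, 0], "dr": [0, 0, 0], "jaw": 1}
    - {"translation": [0, 0.5, -0.9], "dr": [0, 0, 0], "jaw": 1}
    - {"translation": [0, 0, -1], "dr": [0, 0, 0], "jaw": 1}
    - {"translation": [0, 0, -1], "dr": [0, 0, 0], "jaw": 1}
    - {"translation": [0, 0, -1], "dr": [0, 0, 0], "jaw": 1}
    - {"translation": [-1, 0, 0], "dr": [0, 0, 0], "jaw": 1}
    - {"translation": [-1, 0, 0], "dr": [0, 0, 0], "jaw": 1}
    - {"translation": [-1, 0, 0], "dr": [0, 0, 0], "jaw": 1}
    - {"translation": [-1, 0, 0], "dr": [0, 0, 0], "jaw": 1}
    - {"translation": [-1, 0, 0], "dr": [0, 0, 0], "jaw": 1}
    - {"translation": [0, 0, 0], "dr": [0, 0, 0], "jaw": 1}

```text
time_s: 25.43
position: [0.6104, 0.0545, 0.29]
tcp_rot: [[0.199, 0.98, -0.003], [0.98, -0.2, -0.002], [-0.002, -0.002, -1.0]]
force: [0.2, -0.3, -0.6]
opening: 0.005
```

```bash
python3 - <<'E'
from h import *
import cv2
s=read_state();T=wT(s);print(s["time_s"],s["position"],s["force"])
p,d=capture("wrist");np.savez("w21.npz",p=p,d=d,T=T);cv2.imwrite("pics/w21.png",p[:,:,::-1])
p,d=capture("scene");cv2.imwrite("pics/s21.png",p[:,:,::-1]);np.savez("s21.npz",p=p,d=d)
p,d=capture("top");cv2.imwrite("pics/t21.png",p[:,:,::-1]);np.savez("t21.npz",p=p,d=d)
E
```

```text
25.4333 [0.61037767 0.05447313 0.29001558] [ 0.21437599 -0.34755292 -0.55027353]
```

View pics/w21.png

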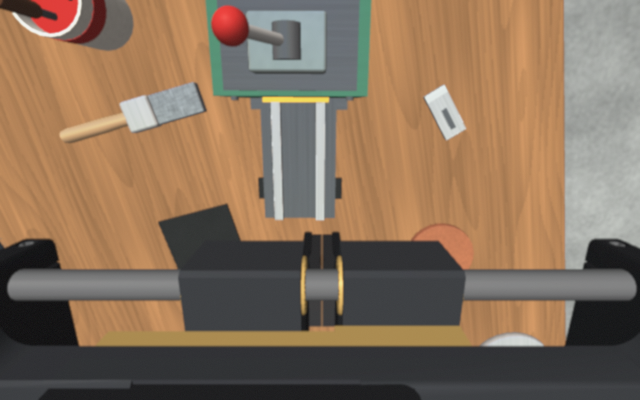

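View pics/s21.png

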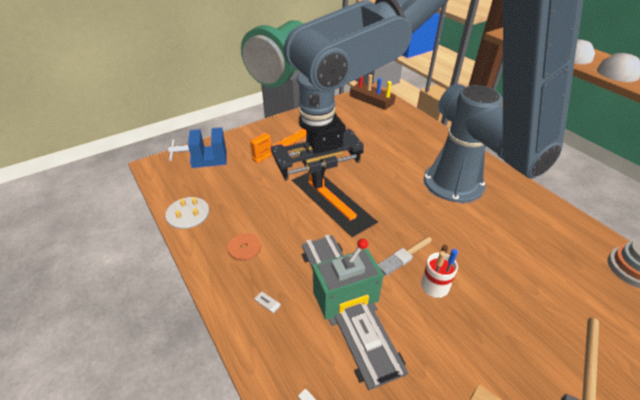

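View pics/t21.png

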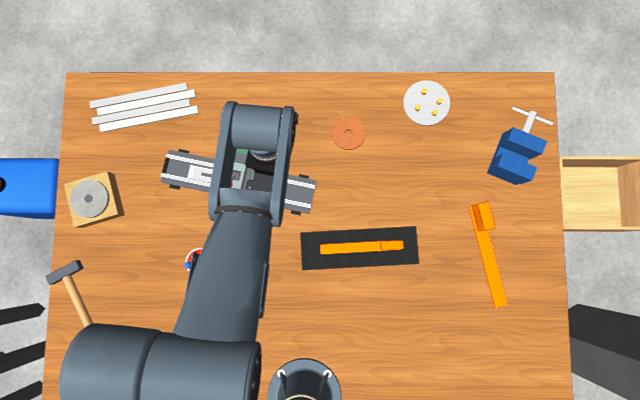

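```bash
python3 - <<'E'
from h import *
import cv2
a=np.load("scene0.npz")["p"].astype(int);b=np.load("s21.npz")["p"].astype(int)
for p in (a,b):
    m=(p[:,:,0]>150)&(p[:,:,1]<70)&(p[:,:,2]<70);m[:225]=0;m[270:]=0;m[:,:340]=0;m[:,380:]=0
    v,u=np.nonzero(m);print("ball px",u.mean(),v.mean())
p=np.load("t21.npz")["p"][:,:,::-1]
cv2.imwrite("pics/c21.png",np.hstack([cv2.resize(p[140:200,155:225],(700,600),interpolation=cv2.INTER_CUBIC)]))
cv2.imwrite("pics/s21c.png",cv2.resize(np.load("s21.npz")["p"][220:390,300:420,::-1],None,fx=3.5,fy=3.5,interpolation=cv2.INTER_CUBIC))
T=np.load("w21.npz")["T"];t=np.array([.604,.186]);g=np.radians(-11.3);R=np.array([[np.cos(g),-np.sin(g)],[np.sin(g),np.cos(g)]])
print("ball",((wray(T,230,25,.213)[:2]-t)@R*1000).round(1))
E
```

```text
ball px 361.5820895522388 243.2537313432836
ball px 362.52941176470586 243.2058823529412
ball [-33.2   2. ]
```

View pics/s21c.png

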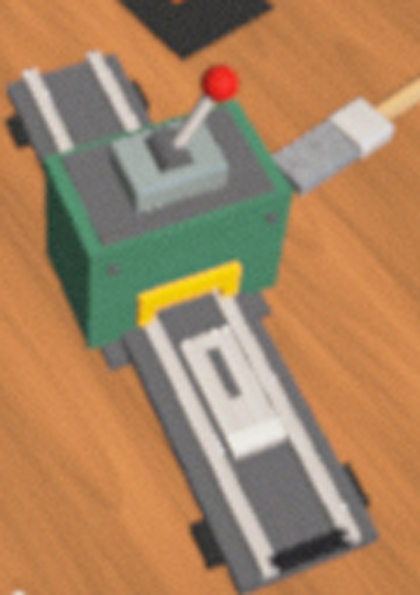

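View pics/c21.png

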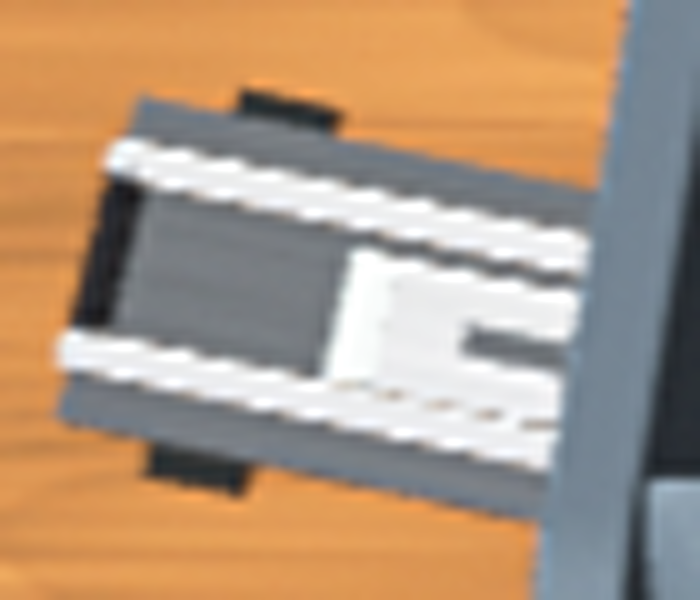

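Ball at x = −33.2 mm (about −33.6 expected at 0 rad). The blank lies flat between the rails clear of the guard, the stick is upright within the mat, and the bystanders haven't moved. Handing in.

```bash
python3 -c "
from rig import *
print(hand_in())"
```

```text
the job is handed in; nothing more can be done
None
```

The job is done and handed in, at about 25.6 s of the 72 s allowed.

**What I did:**
- Pushed the lever to its on stop (9 N felt there).
- Took the smaller stick from the mat and pushed the larger blank through the hood.
- Laid the stick back on the mat with the machine still on and let go of it.
- Pushed the lever back to its off stop (9 N felt there).

**Last checks:**
- **Lever:** the ball is at x ≈ −33 mm, which fits fully off.
- **Blank:** it lies flat between the rails, with its rear edge about 20 mm past the far guard and its front short of the end stop.
- **Stick:** it stands upright, centred and entirely on the mat.
- **Bystanders:** by eye, the disc, brush and tin are where they started; I did not measure them.

**What went wrong or disagreed:**
- **First push to on:** it moved the lever only part way (about 0.76 rad) with an odd upward force of 16–19 N at the fingertips. I backed off, went lower and finished it cleanly.
- **Tunnel position:** the top and wrist cameras disagreed by 2–3 mm on it. I corrected for that before the push.

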